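# Pack the shuttlecocks away in the spring-latched kit box

### The arm

A 7-joint arm with a two-finger parallel gripper is mounted at the origin on the work surface. World frame = base frame: x ahead of the robot, y to its left, z up, the work surface at z = 0. Lengths are in m, angles in rad, forces in N, time in s.
With the tool pointing down it reaches from about 0.35 to 0.9 m from the base axis. Payload 8.1 kg.
Tool frame: the origin (TCP) lies midway between the tips of the shut fingers; the grasp point (between the pads) lies 19 mm behind it; z points along the fingers, y is the line along which they close (so a half turn about z gives the same grasp; the last joint's range is limited). The gripper opens to 92 mm and grips with 3 to 60 N. Pads are 19 mm wide; open, the fingers measure 130 mm over their backs; the gripper's body (75 mm by 190 mm) begins 47 mm behind the grasp point.
Start: joints at [1.244, 0.434, 0.025, 1.573, -0.012, 1.134, -0.075], TCP at [0.139, -0.609, 0.227] pointing down, gripper open.
Joint ranges: [-2.62, 2.62], [-0.44, 2.09], [-1.27, 1.32], [0.08, 2.57], [-1.32, 4.46], [0.12, 2], [-2.74, 2.74]. Speed limits (rad/s): [2.22, 2.22, 3.01, 3.01, 3.14, 3.14, 3.14].

### API

Orientations are given as a rotation vector (axis times angle).
In Python, from cell import arm gives the robot as it stands.
- The arm moves only by the tool move_arm, never from a script. Its argument "motion" is a list of rows, each an object of numbers: "tx", "ty", "tz": the shift along the tool's x, y, z normalised to -1 to 1, where 1 is 1000 mm; "twist": the turn about the tool's z normalised to -1 to 1, where 1 is pi/2 rad. In form: [{"tx": .., "ty": .., "tz": .., "twist": ..}, ...]. A call has 1 to 12 rows; each row shifts and turns the commanded pose from where the row before left it, along the tool's axes as they then stand; what a row does not reach is not made up. A row lasts 1/10 s, in which the tool goes at most 50 mm and 8.59 degrees, less where a joint would pass 70% of its speed; a pose out of reach is approached as far as the arm can. A call with a number of a shift or a turn outside -1 to 1 is refused whole. A call with a gripper value outside its range is refused whole. "gripper" is the gripper's target within -1 to 1 (shut at 1, half-way at 0, fully open at -1), set as the call begins (left out, the last holds). The fingers move at their own pace and stop on an object; "squeeze" is the grip in N (left out, the last holds). Time passes only in rows, so rows that do not move let the fingers close. It gives the time, the measured TCP pose, the force, the opening and the grip force at its end, in the units of the state.
- arm.observe(): the state, without advancing time (a new reading comes with each control period).
- arm.get_image(name): name is "side" or "top"; returns the picture (400x640x3 uint8, red, green, blue); there is no depth.
- arm.calibration(name): a dict with "K" (3x3 intrinsics, pixels), "k1" (the pictures are not rectified: a ray, as slopes to the right and down, at radius r is drawn at 1 + k1 r^2 times it, then the intrinsics apply), "T" (4x4, takes a point from camera to world coordinates). Camera axes: x right, y down, z forward; pixel columns grow to the right and rows downward; lengths in m; the calibration is good to about 2 mm. A picture is of the moment at which its call begins. calibration takes no time and is no camera call.
- arm.sign_off(): hands the job in; it is judged then, once.
Trained networks look in the newest picture that a camera, given by its name, has taken for a name from the list of things; names that differ only in an ending like _2 or _b are one class to them, and where a whole thing is asked for, a point or a joint stands for the part that bears it (a point fixed in the world has none). Each returns a list of dicts, best first, with "conf" (0 to 1); they miss things now and then, are a little off and sometimes report something else, mostly with a low value. They report only what shows in the picture. A call takes as long as a camera call. They do not tell look-alikes from the thing itself.
- arm.look_for(camera, query): "point" ([column, row] as shares, 0 to 1, of the picture: columns of its width, rows of its height, amid what is visible of it).
- arm.regions_of(camera, query): "region" (400x640 bool, what is visible of it) and "point" ([column, row] as shares, 0 to 1, of the picture: columns of its width, rows of its height, amid what is visible of it).
- arm.place_of(camera, query): "point" ([column, row] as shares, 0 to 1, of the picture: columns of its width, rows of its height: a listed point, or the origin of a listed thing).
The state is a dict: "clock": time; "joints": joint angles; "dq": joint speeds; "joint_efforts": joint torques, N m; "position": TCP position; "ee_rot": TCP orientation; "force": force on the tool from outside, world axes, zero at the start; "ft_torque": the same for the moment, N m; "width": opening from 0.0 (shut) to 1.0 (fully open); "gripper_force": force on a finger pad.
Only numpy, scipy, OpenCV 4.12 (cv2) and the standard library are available. Lean on these libraries where they do the work, as an engineer would, in place of code of your own. Each camera call takes 0.05 s, during which the arm holds its last target. There are 200 camera calls.

### The job

Pack every shuttlecock away in the kit box: its lid has no handle, so push the wooden release rod through the hole in the box's side to trip the spring catch and let the lid spring open, then put in the loose shuttlecocks that stand on the shelf and the one that sits deep in the open tube lying on the rack (tip it out). Then press the lid shut until the catch holds it, with the rod laid back flat in its bamboo tray and the tube lying back in its rack, and leave the other things on the shelf where they are.

Things in the scene. Friction and masses are not known exactly. Their poses are not given: they have to be found in the camera images.
- kit_box: fixed rubberwood box, outside 280 (its x) x 190 (its y) x 110 mm high without the lid, walls 12, floor 10 mm thick. Origin: centre of its underside, z up. Its -y side is the catch side with the release hole; its +y side carries the lid's hinge. Inside, a steel spring catch stands at the middle of the -y side (x -28..28, y -83..-54 mm, z up to 104 mm); the rest of the inside is free.
- box_hole (a point): centre of the 22 mm round release hole with a thin steel rim, in the middle of the outer face of the box's -y side, 62 mm above the shelf; axes as kit_box (push along its +y)
- catch (a joint): spring catch inside the box, behind the hole, m: 0 at rest, at most 0.014. Its pad begins 15 mm inside the outer face of the wall; it is pushed inward (+y of the box) against a spring of 1.6 N at rest plus 0.4 N per mm. The lid is let go at about 0.008, i.e. with the rod's tip 23 mm or more inside the outer face (29 mm at most). It springs back when let go.
- lid (a joint): lid of the box, rad: 0 shut, 1.55 fully open (upright); 12 mm thick board, 280 x 190 mm, hinged on the line x = any, y = +95, z = 110 mm of kit_box. A spring throws it fully open when the catch lets go (1 to 2 N at the free edge). Pushed shut, its staple rides over the catch with about 7 N at the free edge's middle and snaps in; latched it reads 0 to 0.006.
- lid_edge (a point): middle of the lid's free edge, on its outer (top) face, 190 mm from the hinge line; its z axis is the outer face's normal. The staple hangs 26 mm below the lid's underside, 20 mm from the free edge, x -21..21 mm: with the lid open it stands out over the box there.
- rod: release rod: square wooden handle 110 x 24 x 24 mm with a 12 mm round dowel 120 mm long on its +x end, 230 mm long in all, 60 g. Origin: centre of the handle's underside, x along the rod to the tip; the axis lies 12 mm above the origin
- rod_tip (a point): end of the dowel, on its axis, 175 mm from the handle's middle
- rod_tray: fixed shallow bamboo tray for the rod, 280 (x) x 100 (y) x 12 mm, floor 5 mm and walls 5 mm thick. Origin: centre of its underside
- tube: open cardboard shuttle tube, 66 mm outside, 61 mm inside, 230 mm long, 60 g, lying. x along its axis: mouth at -x, closed end at +x. Origin: 33 mm below the middle of its axis (underside of the lying tube)
- tube_mouth (a point): centre of the tube's open end; axes as tube
- tube_rack: fixed bamboo rack, two rails 200 mm long along its x, 36 mm apart inside, tops 18 mm high; the tube lies between them along x with its origin 13 mm above the rack's origin. Origin: centre of the underside
- shuttle_a: shuttlecock that lies deep in the tube at the start, cork towards the mouth, cork tip 130 mm from the mouth; it slides out when the mouth is tilted 30 to 45 degrees down. Shape and axes as shuttle_b
- shuttle_b: shuttlecock, 85 mm long, 12 g: white stiff slippery conical skirt 58 mm across at the open end (z = 0), 24 mm at z = 60 mm, then a cork 26 mm across from z = 58 to 85 mm with a rounded end. Origin: centre of the skirt's open end, z along its axis to the cork. It stands on its skirt on the shelf at the start; may be absent
- shuttle_c: shuttlecock like shuttle_b, standing on its skirt on the shelf at the start; may be absent
- shuttle_d: shuttlecock like shuttle_b, standing on its skirt on the shelf at the start; may be absent
- grip_case: bystander: black hard plastic grip case 75 x 190 x 36 mm
- coaster: bystander: fixed bamboo coaster 100 x 100 x 8 mm, under the mug
- mug: bystander: white mug 80 x 92 mm on the coaster
- remote: bystander: remote control 165 x 45 x 18 mm
- tin: bystander: round tin 55 mm across, 24 mm high
There are look-alikes about, which are no part of the job. There is more than one size of the rod; the job needs the largest.

How it is judged:
On the way, in this order (a step that is already met when the one before it is completed fails the run):
1. the rod, pushed through the hole, presses the spring catch back (value of joint catch above 0.006 m and contact force between rod and catch above 0.5 N), for 0.02 s.
2. the lid has sprung open (value of joint lid above 1.2 rad), for 0.2 s.
3. every shuttlecock lies in the box, the lid still open (value of joint lid above 0.8 rad and x of shuttle_a in the frame of kit_box between -0.13 and 0.13 m and y of shuttle_a in the frame of kit_box between -0.085 and 0.085 m and z of shuttle_a in the frame of kit_box between 0 and 0.11 m and x of shuttle_b in the frame of kit_box between -0.13 and 0.13 m and y of shuttle_b in the frame of kit_box between -0.085 and 0.085 m and z of shuttle_b in the frame of kit_box between 0 and 0.11 m and x of shuttle_c in the frame of kit_box between -0.13 and 0.13 m and y of shuttle_c in the frame of kit_box between -0.085 and 0.085 m and z of shuttle_c in the frame of kit_box between 0 and 0.11 m and x of shuttle_d in the frame of kit_box between -0.13 and 0.13 m and y of shuttle_d in the frame of kit_box between -0.085 and 0.085 m and z of shuttle_d in the frame of kit_box between 0 and 0.11 m), for 0.2 s.
4. the lid is pressed shut and the catch has snapped in (value of joint lid below 0.02 rad and value of joint catch below 0.003 m), for 0.2 s.
At the end, for the whole second after the job is handed in: Every shuttlecock present is in the box; lid shut (0.02 rad), catch sprung back (3 mm); rod lies in its tray, handle and tip within its outline, under 30 mm high; tube lies in its rack within 40 mm along, 12 mm across, 0.15 rad; rod, tube and shuttlecocks at rest (0.03 m/s) (all of step 4 and x of shuttle_a in the frame of kit_box between -0.13 and 0.13 m and y of shuttle_a in the frame of kit_box between -0.085 and 0.085 m and z of shuttle_a in the frame of kit_box between 0 and 0.11 m and x of shuttle_b in the frame of kit_box between -0.13 and 0.13 m and y of shuttle_b in the frame of kit_box between -0.085 and 0.085 m and z of shuttle_b in the frame of kit_box between 0 and 0.11 m and x of shuttle_c in the frame of kit_box between -0.13 and 0.13 m and y of shuttle_c in the frame of kit_box between -0.085 and 0.085 m and z of shuttle_c in the frame of kit_box between 0 and 0.11 m and x of shuttle_d in the frame of kit_box between -0.13 and 0.13 m and y of shuttle_d in the frame of kit_box between -0.085 and 0.085 m and z of shuttle_d in the frame of kit_box between 0 and 0.11 m and x of rod in the frame of rod_tray between -0.14 and 0.14 m and y of rod in the frame of rod_tray between -0.05 and 0.05 m and z of each of rod, rod_tip in the frame of rod_tray below 0.03 m and x of rod_tip in the frame of rod_tray between -0.14 and 0.14 m and y of rod_tip in the frame of rod_tray between -0.05 and 0.05 m and x of tube in the frame of tube_rack between -0.04 and 0.04 m and y of tube in the frame of tube_rack between -0.012 and 0.012 m and z of tube in the frame of tube_rack between 0.006 and 0.018 m and angle between the x axis of tube and the x axis of tube_rack, either way round below 0.15 rad and linear speed of each of rod, tube, shuttle_a, shuttle_b, shuttle_c, shuttle_d below 0.03 m/s); the robot touches nothing.
It fails at once if a bystander is pushed more than 40 mm away (distance of any of grip_case, mug, remote, tin from where it was at the start of the episode above 0.04 m).
It fails at once if the mug is tipped over (angle between mug's own z axis and vertical above 0.6 rad).
Of shuttle_b, shuttle_c, shuttle_d only 1 to 3 are there at a start; the rules pass over those that are not, and their reading is None.
At some moment in a run one of shuttle_b, shuttle_c, shuttle_d may be knocked a few centimetres aside while the robot is not near it.
It also fails if it takes over 210 s, if anything falls off the work surface, if the arm or the gripper's body presses on something with over 40 N, if the wrist force passes 120 N, or if a joint passes its speed limit or range.

## Working session

There is one attempt and no reset: what is moved stays moved. The work goes in short steps, Python scripts to look and compute and a tool call to move; the robot and the scene stay as the last step left them, time stands still between calls to the robot, and variables do not carry over. Pictures are saved under pics/ and viewed, at most 14 in all, crops included, and the job is handed in when it is done.

Besides the shell and the picture viewer there is one more tool, called after "Emit:" as name([rows], argument=value, ...), one row to a line, values as JSON. move_arm: Moves the arm, as the interface text tells. Scaled input: -1 to 1 covers 1000 mm each way for a shift and pi/2 rad each way for a turn. Its arguments: {"type":"object","properties":{"motion":{"type":"array","items":{"type":"object","properties":{"tx":{"type":"number"},"ty":{"type":"number"},"tz":{"type":"number"},"twist":{"type":"number"}}}},"gripper":{"type":"number"},"squeeze":{"type":"number"}},"required":["motion"]}

```bash
ls; mkdir -p pics
cat > h.py <<'E'
import numpy as np, cv2
from cell import arm
from scipy.spatial.transform import Rotation as R
def ray(cam,p):
    c=arm.calibration(cam);K=np.array(c["K"]);T=np.array(c["T"])
    u=np.array([p[0]*640,p[1]*400]) if max(p)<=1 else np.array(p,float)
    d=np.array([(u[0]-K[0,2])/K[0,0],(u[1]-K[1,2])/K[1,1]]);s=d.copy()
    for _ in range(20): s=d/(1+c["k1"]*(s@s))
    v=T[:3,:3]@np.r_[s,1];return T[:3,3],v/np.linalg.norm(v)
def atz(cam,p,z):
    o,v=ray(cam,p);return o+v*(z-o[2])/v[2]
def tri(p1,p2,a="side",b="top"):
    o1,v1=ray(a,p1);o2,v2=ray(b,p2)
    A=np.stack([v1,-v2],1);t=np.linalg.lstsq(A,o2-o1,rcond=None)[0]
    x,y=o1+t[0]*v1,o2+t[1]*v2;return (x+y)/2,np.linalg.norm(x-y)
def proj(cam,P):
    c=arm.calibration(cam);K=np.array(c["K"]);T=np.array(c["T"])
    q=T[:3,:3].T@(np.array(P)-T[:3,3]);s=q[:2]/q[2];s=s*(1+c["k1"]*(s@s))
    return K[0,0]*s[0]+K[0,2],K[1,1]*s[1]+K[1,2]
def save(cam,name,crop=None,f=1):
    im=arm.get_image(cam)[:,:,::-1]
    if crop: im=im[crop[1]:crop[3],crop[0]:crop[2]]
    cv2.imwrite("pics/"+name,cv2.resize(np.ascontiguousarray(im),None,fx=f,fy=f,interpolation=cv2.INTER_CUBIC))
def st():
    s=arm.observe();print(round(s["clock"],2),np.round(s["position"],4),np.round(R.from_rotvec(s["ee_rot"]).as_matrix(),3).tolist(),"w",round(s["width"],3),"gf",np.round(s["gripper_force"],1),"F",np.round(s["force"],1));return s
E
python3 - <<'E'
from h import *
st()
for c in("side","top"):
    k=arm.calibration(c);print(c,np.round(k["K"],1).tolist(),k["k1"],np.round(k["T"],3).tolist());save(c,c+"0.png",f=1.25)
np.set_printoptions(precision=4,suppress=True)
for q in["kit_box","box_hole","lid_edge","rod","rod_tip","rod_tray","tube","tube_mouth","tube_rack","shuttle_b","grip_case","mug","remote","tin"]:
    for c in("side","top"):
        print(q,c,[(round(d["conf"],2),np.round(np.array(d["point"])*[640,400],1).tolist(),np.round(atz(c,d["point"],0)[:2],3).tolist()) for d in arm.place_of(c,q)])
E
```

```text
pics
0.0 [ 0.1386 -0.6089  0.226 ] [[0.975, 0.222, -0.0], [0.222, -0.975, 0.002], [-0.0, -0.002, -1.0]] w 1.001 gf 0.0 F [-0.2  0.4 -1. ]
side [[397.7, 0.0, 319.7], [0.0, 397.7, 199.4], [0.0, 0.0, 1.0]] -0.0880288314932864 [[-0.976, -0.141, 0.165, 0.268], [-0.217, 0.654, -0.725, 0.837], [-0.005, -0.744, -0.669, 0.916], [0.0, 0.0, 0.0, 1.0]]
top [[505.1, 0.0, 319.1], [0.0, 505.1, 199.9], [0.0, 0.0, 1.0]] -0.008088985900727784 [[0.003, -0.991, 0.132, 0.287], [-1.0, -0.002, 0.003, -0.068], [-0.003, -0.132, -0.991, 1.608], [0.0, 0.0, 0.0, 1.0]]
kit_box side [(0.76, [277.0, 301.4], [0.518, 0.269]), (0.26, [316.8, 143.3], [0.581, -0.49])]
kit_box top [(0.96, [216.6, 193.8], [0.52, 0.268])]
box_hole side [(0.67, [317.6, 225.3], [0.474, -0.034])]
box_hole top [(0.57, [243.4, 195.0], [0.516, 0.182])]
lid_edge side [(0.55, [289.5, 245.8], [0.539, 0.07])]
lid_edge top [(0.68, [240.5, 192.1], [0.525, 0.191])]
rod side [(0.91, [320.0, 225.7], [0.466, -0.034]), (0.8, [410.7, 352.6], [0.156, 0.342]), (0.67, [398.8, 166.8], [0.241, -0.402]), (0.48, [301.7, 221.8], [0.528, -0.039])]
rod top [(0.77, [
[... 895 characters left out ...]
 [0.368, -0.383])]
tube_rack side [(0.56, [335.0, 165.7], [0.479, -0.357])]
tube_rack top [(0.57, [414.5, 203.7], [0.489, -0.368])]
shuttle_b side [(0.71, [312.7, 192.5], [0.526, -0.187])]
shuttle_b top [(0.63, [362.3, 193.8], [0.521, -0.201])]
grip_case side [(0.7, [208.1, 239.6], [0.795, 0.1])]
grip_case top [(0.91, [269.2, 107.1], [0.809, 0.103])]
mug side [(0.86, [234.9, 187.6], [0.806, -0.155])]
mug top [(0.75, [341.1, 109.0], [0.802, -0.134]), (0.7, [309.6, 190.4], [0.531, -0.031])]
remote side [(0.74, [316.5, 144.4], [0.58, -0.482])]
remote top [(0.59, [452.0, 174.2], [0.585, -0.492])]
tin side [(0.49, [358.8, 198.3], [0.364, -0.191])]
tin top [(0.76, [360.0, 245.4], [0.355, -0.192])]
```

View pics/side0.png

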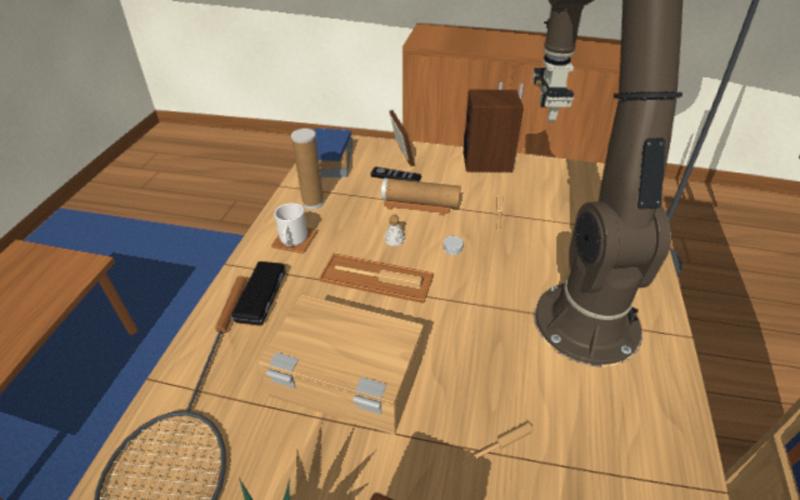

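View pics/top0.png

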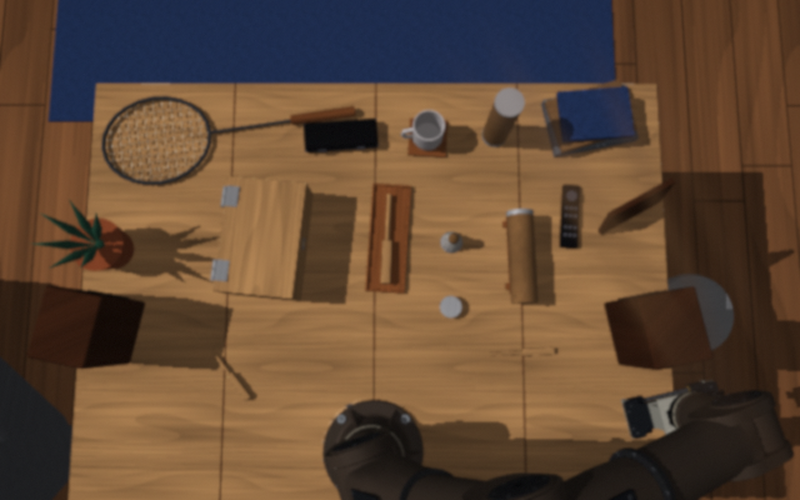

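The side view shows the box at about (345,365) with its hinge toward the camera, the rod in its tray at (378,275), the tube at (425,195) and one shuttlecock at (395,230). 

Rod candidates, as top-view pixels at 640x400, with handle-to-tip length:
- Tray rod, (308,208): about 0.17 m.
- Loose rod, (193,311): about 0.13 m.
- Thin rod, (427,279): about 0.12 m.

The tray rod fits the description because it is the largest. For the tube, the lying one at (417,204) is on the rack, and the upright one at the back is a look-alike. I'll confirm both in a crop.

Run:
```python
from h import *
np.set_printoptions(precision=4,suppress=True)
a=arm.get_image("side")[110:250,250:430,::-1];b=arm.get_image("top")[135:250,285:450,::-1]
a=cv2.resize(a,(540,420),interpolation=cv2.INTER_CUBIC);b=cv2.resize(b,(254*1,177),interpolation=cv2.INTER_CUBIC)
cv2.imwrite("pics/c1.png",cv2.resize(arm.get_image("side")[105:245,250:430,::-1],(770,598),interpolation=cv2.INTER_CUBIC))
def poly(q,z,cam="top",n=0):
    r=arm.regions_of(cam,q)[n];m=r["region"].astype(np.uint8)
    c=max(cv2.findContours(m,0,2)[0],key=cv2.contourArea)
    h=cv2.boxPoints(cv2.minAreaRect(c));e=cv2.approxPolyDP(cv2.convexHull(c),6,True)[:,0]
    W=np.array([atz(cam,p+.0,z)[:2] for p in h])
    d1,d2=W[1]-W[0],W[2]-W[1];L=d1 if np.linalg.norm(d1)>np.linalg.norm(d2) else d2
    print(q,cam,"c",W.mean(0),"size",np.linalg.norm(d1),np.linalg.norm(d2),"ang long",np.degrees(np.arctan2(L[1],L[0])),"poly",e.tolist(),np.array([atz(cam,p+.0,z)[:2] for p in e]).round(3).tolist())
poly("kit_box",.122);poly("lid",.122);poly("rod",.02);poly("rod_tray",.012);poly("tube",.046);poly("tube_rack",.018)
print(len(arm.regions_of("top","shuttle_b")))
P=lambda c,q:arm.place_of(c,q)[0]["point"]
for q in["kit_box","box_hole","lid_edge","rod","rod_tip","rod_tray","tube","tube_mouth","tube_rack","shuttle_b"]:
    try: print(q,*tri(P("side",q),P("top",q)))
    except Exception as e: print(q,e)
```

```text
kit_box top c [0.5167 0.2648] size 0.28688687499268023 0.22301585245536318 ang long -4.590949916014784 poly [[184, 140], [249, 152], [239, 240], [171, 231]] [[0.666, 0.346], [0.629, 0.149], [0.365, 0.173], [0.391, 0.374]]
lid top c [0.517  0.2697] size 0.28708960052632343 0.19847190770204634 ang long -4.971366176381384 poly [[184, 140], [243, 148], [233, 238], [171, 232]] [[0.666, 0.346], [0.641, 0.167], [0.371, 0.19], [0.388, 0.374]]
rod top c [ 0.2476 -0.4025] size 0.0901449727139554 0.018427732376622433 ang long -89.8812034819071 poly [[443, 278], [414, 281]] [[0.254, -0.448], [0.244, -0.357]]
rod_tray top c [ 0.5332 -0.0346] size 0.28018144295116654 0.10150012085545207 ang long -3.1031898517615213 poly [[302, 146], [328, 150], [323, 233], [293, 231]] [[0.675, -0.006], [0.662, -0.09], [0.393, -0.075], [0.4, 0.02]]
tube top c [ 0.4809 -0.371 ] size 0.07288408585555692 0.23896491658324337 ang long -179.23006333723714 poly [[425, 167], [431, 239], [413, 243], [406, 169]] [[0.6, -0.395], [0.373, -0.408], [0.361, -0.352], [0.593, -0.335]]
tube_rack top c [ 0.486  -0.3747] size 0.06927789963975393 0.24065410619169075 ang long -178.4925496928727 poly [[425, 167], [430, 239], [411, 242], [406, 169]] [[0.605, -0.401], [0.375, -0.411], [0.365, -0.351], [0.598, -0.34]]
2
kit_box [ 0.5141  0.2641 -0.0003] 0.0006609707920465172
box_hole [0.4316 0.1177 0.3663] 0.05590457944571979
lid_edge [0.5048 0.1698 0.1162] 0.0037470989878771615
rod [ 0.0664 -0.7801 -2.014 ] 0.3304933614560651
rod_tip [ 0.6425 -0.0441  0.0198] 0.00015567847711325545
rod_tray [0.4808 0.1597 0.2051] 0.02414231536206012
tube [ 0.4797 -0.3615  0.014 ] 0.001423147706154477
tube_mouth [ 0.5415 -0.4283 -0.5134] 0.32038596991612606
tube_rack [ 0.4893 -0.3691  0.0059] 0.00028456419378182127
shuttle_b [ 0.519  -0.1982  0.0082] 0.0032668072679136887
```

View pics/c1.png

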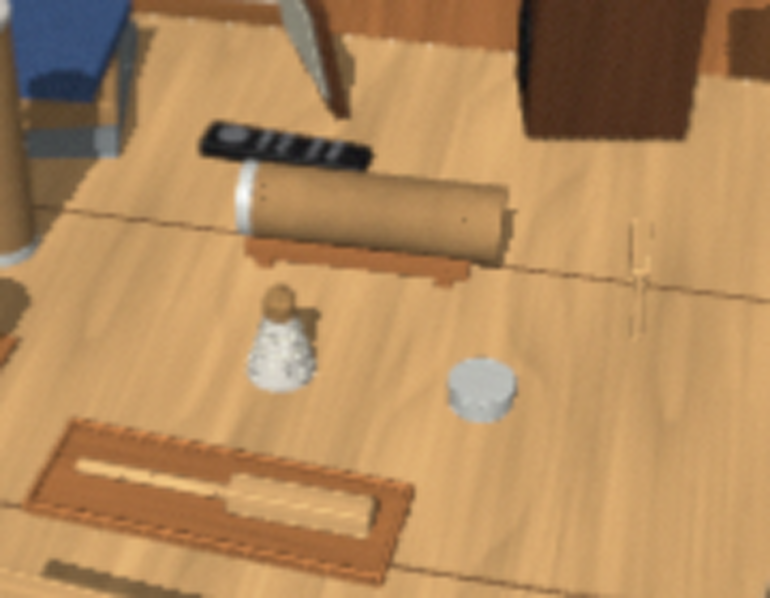

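The crop shows the tray rod with its handle at (300,505) and tip at (80,465). It is the large one. The lying tube's white cap is at its far end (245,195), so its open mouth is the near-x end at (500,225).

Emit:
move_arm([
  {"tx": 0.01, "ty": -0.044},
  {"tx": 0.01, "ty": -0.044},
  {"tx": 0.01, "ty": -0.044},
  {"tx": 0.01, "ty": -0.044},
  {"tx": 0.034, "ty": -0.025},
  {"tx": 0.034, "ty": -0.025},
  {"tx": 0.034, "ty": -0.025},
  {"tx": 0.034, "ty": -0.025},
  {"tx": 0.034, "ty": -0.025},
  {"tx": 0.034, "ty": -0.025},
  {"tx": 0.034, "ty": -0.025},
  {"tx": 0.034, "ty": -0.025},
], gripper=-1)

```text
invalid input
```

```bash
cat >> h.py <<'E'
def to(x,y,z,yaw):
    s=arm.observe();M=R.from_rotvec(s["ee_rot"]).as_matrix();d=M.T@(np.array([x,y,z])-s["position"])
    y0=np.degrees(np.arctan2(M[1,0],M[0,0]));dy=(yaw-y0+180)%360-180
    print("pos",np.round(s["position"],4),"yaw",round(y0,2),"SHIFT mm tool",np.round(d*1000,1),"|d|",round(np.linalg.norm(d)*1000),"twist",round(-dy/90,3),"joints",np.round(s["joints"],2))
E
python3 - <<'E'
from h import *
st()
for c in("side","top"):
  for q in("rod","rod_tip","rod_tray","box_hole"):
    r=arm.place_of(c,q);print(c,q,[(round(d["conf"],2),np.round(np.array(d["point"])*[640,400],1).tolist(),np.round(atz(c,d["point"],{"rod":.005,"rod_tip":.017,"rod_tray":0,"box_hole":.062}[q])[:2],4).tolist()) for d in r])
to(.474,-.029,.14,-5)
E
```

```text
3.0 [ 0.1387 -0.6094  0.2267] [[0.975, 0.222, 0.0], [0.222, -0.975, -0.0], [0.0, 0.0, -1.0]] w 0.997 gf 0.0 F [0.1 0.7 1.2]
side rod [(0.8, [410.4, 355.0], [0.1571, 0.3511]), (0.79, [318.4, 222.5], [0.4733, -0.042]), (0.57, [394.3, 165.9], [0.2582, -0.3966])]
side rod_tip [(0.77, [268.1, 211.1], [0.6436, -0.0468]), (0.73, [367.2, 369.9], [0.2546, 0.4149]), (0.58, [399.9, 185.2], [0.2301, -0.2715])]
side rod_tray [(0.79, [302.0, 222.7], [0.5261, -0.0349])]
side box_hole [(0.44, [331.5, 165.4], [0.4775, -0.275])]
top rod [(0.68, [428.6, 276.3], [0.2588, -0.4063]), (0.47, [193.6, 311.6], [0.148, 0.328])]
top rod_tip [(0.89, [313.6, 155.2], [0.6432, -0.044]), (0.58, [169.6, 276.3], [0.2568, 0.4038]), (0.48, [393.4, 281.2], [0.2436, -0.2939]), (0.46, [361.3, 195.6], [0.5123, -0.1962])]
top rod_tray [(0.72, [239.3, 192.8], [0.523, 0.195]), (0.69, [310.1, 187.6], [0.5404, -0.0329])]
top box_hole [(0.66, [245.2, 196.6], [0.5021, 0.1664])]
pos [ 0.1387 -0.6094  0.2268] yaw 12.82 SHIFT mm tool [ 455.8 -491.6   86.7] |d| 676 twist 0.198 joints [ 1.24  0.43  0.03  1.57 -0.01  1.13 -0.08]
```

Emit:
move_arm([
  {"tx": 0.01, "ty": -0.044, "tz": 0, "twist": 0},
  {"tx": 0.01, "ty": -0.044, "tz": 0, "twist": 0},
  {"tx": 0.01, "ty": -0.044, "tz": 0, "twist": 0},
  {"tx": 0.01, "ty": -0.044, "tz": 0, "twist": 0},
  {"tx": 0.034, "ty": -0.025, "tz": 0, "twist": 0},
  {"tx": 0.034, "ty": -0.025, "tz": 0, "twist": 0},
  {"tx": 0.034, "ty": -0.025, "tz": 0, "twist": 0},
  {"tx": 0.034, "ty": -0.025, "tz": 0, "twist": 0},
  {"tx": 0.034, "ty": -0.025, "tz": 0, "twist": 0},
  {"tx": 0.034, "ty": -0.025, "tz": 0, "twist": 0},
  {"tx": 0.034, "ty": -0.025, "tz": 0, "twist": 0},
  {"tx": 0.034, "ty": -0.025, "tz": 0, "twist": 0},
])

```text
clock: 4.6
position: [0.3605, -0.1722, 0.2271]
ee_rot: [3.121, 0.35, 0.001]
force: [0.4, -1.0, -0.8]
width: 1.004
gripper_force: 0.0
```

Emit:
move_arm([
  {"tx": 0.035, "ty": -0.029, "tz": 0, "twist": 0},
  {"tx": 0.035, "ty": -0.029, "tz": 0, "twist": 0},
  {"tx": 0.035, "ty": -0.029, "tz": 0, "twist": 0},
  {"tx": 0.035, "ty": -0.029, "tz": 0, "twist": 0},
  {"tx": 0, "ty": 0, "tz": 0.042, "twist": 0.066},
  {"tx": 0, "ty": 0, "tz": 0.042, "twist": 0.066},
  {"tx": 0, "ty": 0, "tz": 0.042, "twist": 0.066},
  {"tx": 0, "ty": 0, "tz": 0, "twist": 0},
], gripper=0)

```text
clock: 5.4
position: [0.4668, -0.0295, 0.0968]
ee_rot: [3.138, -0.139, -0.013]
force: [-1.5, 0.1, 0.2]
width: 0.503
gripper_force: 0.0
```

Run:
```python
from h import *
st();to(.47,-.029,.012,-5)
save("top","t1.png",(250,120,370,230),6)
```

```text
5.4 [ 0.4668 -0.0295  0.0968] [[0.996, -0.088, -0.008], [-0.088, -0.996, 0.0], [-0.008, 0.001, -1.0]] w 0.503 gf 0.0 F [-1.5  0.1  0.2]
pos [ 0.4668 -0.0295  0.0968] yaw -5.07 SHIFT mm tool [ 3.9 -0.8 84.8] |d| 85 twist -0.001 joints [ 0.27  0.39 -0.41  2.06  0.23  0.74 -1.94]
```

View pics/t1.png

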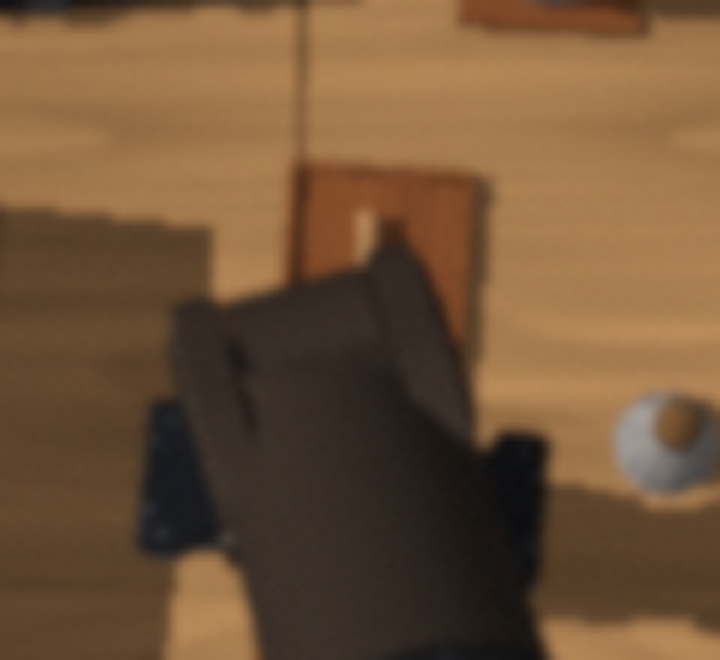

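The picture shows the wrist over the handle, with the dowel tip at (365,215) on the expected line. Descending to grip.

Emit:
move_arm([
  {"tx": 0.002, "ty": 0, "tz": 0.03, "twist": 0},
  {"tx": 0.002, "ty": -0.001, "tz": 0.03, "twist": 0},
  {"tx": 0, "ty": 0, "tz": 0.015, "twist": 0},
  {"tx": 0, "ty": 0, "tz": 0.009, "twist": 0},
  {"tx": 0, "ty": 0, "tz": 0, "twist": 0},
])

```text
clock: 5.95
position: [0.4752, -0.0289, 0.0176]
ee_rot: [3.139, -0.135, 0.002]
force: [-1.0, -0.5, -0.2]
width: 0.496
gripper_force: 0.0
```

Emit:
move_arm([
  {"tx": 0, "ty": 0, "tz": 0, "twist": 0},
  {"tx": 0, "ty": 0, "tz": 0, "twist": 0},
  {"tx": 0, "ty": 0, "tz": 0, "twist": 0},
  {"tx": 0, "ty": 0, "tz": 0, "twist": 0},
  {"tx": 0, "ty": 0, "tz": 0, "twist": 0},
  {"tx": 0, "ty": 0, "tz": 0, "twist": 0},
], gripper=0.9, squeeze=35)

```text
clock: 6.55
position: [0.4749, -0.0289, 0.0176]
ee_rot: [3.138, -0.137, 0.002]
force: [-1.6, -0.5, 8.1]
width: 0.258
gripper_force: 34.7
```

Emit:
move_arm([
  {"tx": 0, "ty": 0, "tz": -0.02, "twist": 0},
  {"tx": 0, "ty": 0, "tz": -0.04, "twist": 0},
  {"tx": 0, "ty": 0, "tz": -0.04, "twist": 0},
  {"tx": 0, "ty": 0, "tz": -0.04, "twist": 0},
  {"tx": 0, "ty": 0, "tz": -0.02, "twist": -0.09},
  {"tx": 0, "ty": 0, "tz": 0, "twist": -0.09},
  {"tx": 0, "ty": 0, "tz": 0, "twist": -0.09},
  {"tx": 0, "ty": 0, "tz": 0, "twist": -0.09},
  {"tx": 0, "ty": 0, "tz": 0, "twist": -0.09},
  {"tx": 0, "ty": 0, "tz": 0, "twist": -0.09},
  {"tx": 0, "ty": 0, "tz": 0, "twist": -0.09},
  {"tx": 0, "ty": 0, "tz": 0, "twist": -0.09},
])

```text
clock: 7.75
position: [0.4741, -0.0288, 0.1769]
ee_rot: [2.719, 1.574, -0.0]
force: [0.3, 0.3, -1.4]
width: 0.254
gripper_force: 34.6
```

Emit:
move_arm([
  {"tx": 0, "ty": 0, "tz": 0, "twist": -0.09},
  {"tx": 0, "ty": 0, "tz": 0, "twist": -0.09},
  {"tx": 0, "ty": 0, "tz": 0, "twist": -0.09},
  {"tx": 0, "ty": 0, "tz": 0, "twist": -0.01},
  {"tx": 0, "ty": 0, "tz": 0, "twist": 0},
])

```text
clock: 8.25
position: [0.4742, -0.0289, 0.1767]
ee_rot: [-2.32, -2.118, 0.0]
force: [-0.2, -0.3, -0.5]
width: 0.255
gripper_force: 34.6
```

Run:
```python
from h import *
st();to(.486,-.036,.062,84.8)
for c in("side","top"):
  for q in("rod_tip","rod","box_hole","lid_edge"):
    r=arm.place_of(c,q);print(c,q,[(round(d["conf"],2),np.round(np.array(d["point"])*[640,400],1).tolist()) for d in r])
```

```text
8.25 [ 0.4742 -0.0289  0.1767] [[0.091, 0.996, -0.0], [0.996, -0.091, 0.0], [-0.0, -0.0, -1.0]] w 0.255 gf 34.6 F [-0.2 -0.3 -0.5]
pos [ 0.4742 -0.0289  0.1767] yaw 84.8 SHIFT mm tool [ -6.   12.4 114.7] |d| 116 twist 0.0 joints [ 0.57  0.35 -0.79  1.95  0.3   0.96 -0.45]
side rod_tip [(0.77, [268.1, 211.1]), (0.73, [367.2, 369.9]), (0.58, [399.9, 185.2])]
side rod [(0.8, [410.4, 355.0]), (0.79, [318.4, 222.5]), (0.57, [394.3, 165.9])]
side box_hole [(0.44, [331.5, 165.4])]
side lid_edge [(0.95, [288.4, 246.5])]
top rod_tip [(0.59, [168.8, 279.2]), (0.47, [390.8, 280.7])]
top rod [(0.74, [190.2, 314.5]), (0.62, [428.6, 280.4])]
top box_hole [(0.85, [242.6, 193.5])]
top lid_edge [(0.59, [239.4, 193.8])]
```

Emit:
move_arm([
  {"tx": -0.003, "ty": 0.006, "tz": 0.03, "twist": 0},
  {"tx": -0.003, "ty": 0.006, "tz": 0.03, "twist": 0},
  {"tx": 0, "ty": 0, "tz": 0.03, "twist": 0},
  {"tx": 0, "ty": 0, "tz": 0.025, "twist": 0},
  {"tx": 0, "ty": 0, "tz": 0, "twist": 0},
])

```text
clock: 9.15
position: [0.4837, -0.0359, 0.0592]
ee_rot: [-2.313, -2.12, 0.006]
force: [-0.3, -1.0, -0.4]
width: 0.254
gripper_force: 34.6
```

Run:
```python
from h import *
st();to(.486,-.036,.062,84.8)
for c in("side","top"):
  save(c,c+"2.png",(230,200,350,260) if c=="side" else (210,160,330,240),6)
  for q in("rod_tip","rod","box_hole","lid_edge","kit_box"):
    for k in range(3 if q in("box_hole","rod_tip") else 1):
      r=arm.place_of(c,q);print(c,q,[(round(d["conf"],2),np.round(np.array(d["point"])*[640,400],1).tolist(),np.round(atz(c,d["point"],{"lid_edge":.122,"kit_box":0}.get(q,.062))[:2],4).tolist()) for d in r])
```

```text
9.15 [ 0.4837 -0.0359  0.0592] [[0.087, 0.996, -0.005], [0.996, -0.087, 0.0], [-0.0, -0.005, -1.0]] w 0.254 gf 34.6 F [-0.3 -1.  -0.4]
pos [ 0.4837 -0.0359  0.0592] yaw 85.0 SHIFT mm tool [ 0.1  2.3 -2.8] |d| 4 twist 0.002 joints [ 0.47  0.53 -0.67  2.04  0.49  0.73 -0.6 ]
side rod_tip [(0.66, [367.6, 372.6], [0.2535, 0.442]), (0.65, [397.0, 186.3], [0.2411, -0.2081]), (0.54, [294.6, 248.1], [0.504, 0.1266])]
side rod_tip [(0.66, [367.6, 372.6], [0.2535, 0.442]), (0.65, [397.0, 186.3], [0.2411, -0.2081]), (0.54, [294.6, 248.1], [0.504, 0.1266])]
side rod_tip [(0.66, [367.6, 372.6], [0.2535, 0.442]), (0.65, [397.0, 186.3], [0.2411, -0.2081]), (0.54, [294.6, 248.1], [0.504, 0.1266])]
side rod [(0.9, [409.4, 354.8], [0.1662, 0.3814]), (0.83, [312.7, 209.2], [0.4907, -0.0404]), (0.4, [398.7, 166.1], [0.2433, -0.3217])]
side box_hole []
side box_hole []
side box_hole []
side lid_edge [(0.92, [289.2, 243.0], [0.5062, 0.1623]), (0.49, [315.4, 143.4], [0.544, -0.3117]), (0.41, [365.2, 156.3], [0.3609, -0.2713])]
side kit_box [(0.95, [277.1, 302.4], [0.5166, 0.272])]
top rod_tip [(0.55, [257.
[... 189 characters left out ...]
[257.4, 196.6], [0.5022, 0.1285]), (0.51, [169.7, 276.7], [0.2565, 0.3901])]
top rod [(0.73, [431.8, 279.9], [0.249, -0.4037]), (0.73, [191.1, 311.4], [0.1535, 0.3215]), (0.64, [413.8, 208.0], [0.4677, -0.3541])]
top box_hole [(0.69, [414.0, 207.3], [0.47, -0.3547]), (0.55, [243.2, 194.6], [0.5083, 0.1726])]
top box_hole [(0.69, [414.0, 207.3], [0.47, -0.3547]), (0.55, [243.2, 194.6], [0.5083, 0.1726])]
top box_hole [(0.69, [414.0, 207.3], [0.47, -0.3547]), (0.55, [243.2, 194.6], [0.5083, 0.1726])]
top lid_edge [(0.67, [413.8, 203.5], [0.4741, -0.3432]), (0.62, [239.4, 193.5], [0.5029, 0.1746]), (0.51, [418.4, 242.1], [0.3601, -0.3541])]
top kit_box [(0.81, [216.7, 193.1], [0.5218, 0.2678])]
```

View pics/top2.png

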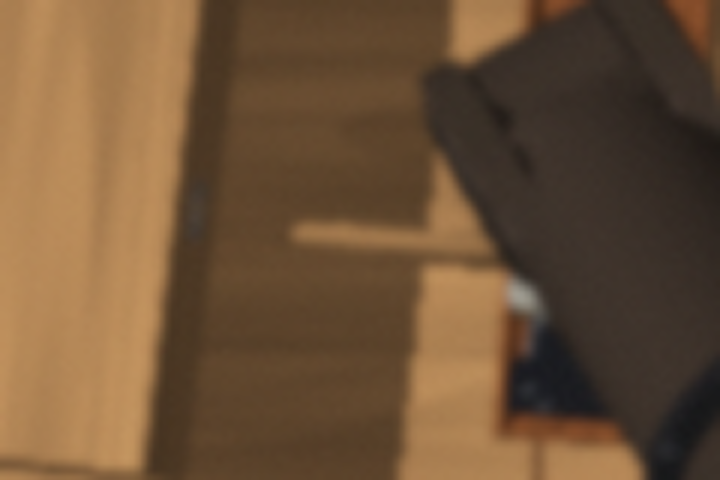

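The picture shows the steel rim at about (195,213) and the dowel tip at (292,233), with the rod slightly low in the image (toward −x). I'll measure this to sub-pixel.

Run:
```python
from h import *
im=arm.get_image("top").astype(float);b=im.sum(2)
P=[]
for c in range(259,290,3):
    col=b[190:212,c];bg=np.median(col);w=np.clip(col-bg-60,0,None);
    w[:0]=0
    if w.sum()>0: r=190+(w*np.arange(22)).sum()/w.sum();P.append((c,r,w.max()))
print(np.round(P,1).tolist())
print(b[196:202,250:270].astype(int).tolist())
d=im[...,2]-im[...,0]
print((d[188:203,236:250]).astype(int).tolist())
```

```text
[[259.0, 198.5, 28.5], [262.0, 198.4, 70.0], [265.0, 198.6, 72.0], [268.0, 199.0, 70.0], [271.0, 199.1, 73.5], [274.0, 199.3, 79.5], [277.0, 199.6, 72.0], [280.0, 211.0, 8.0], [289.0, 208.4, 59.0]]
[[209, 210, 211, 206, 207, 207, 205, 203, 209, 221, 233, 236, 234, 236, 239, 240, 234, 228, 223, 220], [207, 207, 208, 212, 208, 207, 203, 207, 231, 264, 287, 298, 297, 298, 301, 300, 288, 279, 273, 267], [207, 209, 211, 210, 209, 207, 207, 217, 255, 308, 336, 345, 348, 350, 349, 350, 343, 333, 326, 328], [211, 209, 212, 211, 207, 206, 205, 217, 259, 306, 331, 338, 343, 346, 350, 350, 353, 348, 350, 351], [214, 211, 211, 215, 209, 208, 205, 215, 237, 266, 282, 290, 293, 299, 309, 309, 316, 319, 323, 326], [216, 215, 214, 216, 219, 217, 213, 217, 225, 233, 236, 242, 245, 250, 250, 262, 267, 268, 270, 273]]
[[-96, -93, -91, -80, -58, -43, -39, -39, -39, -40, -43, -47, -49, -49], [-96, -94, -90, -78, -57, -41, -35, -33, -36, -41, -43, -49, -50, -50], [-96, -93, -87, -74, -52, -37, -30, -28, -32, -38, -45, -48, -50, -51], [-96, -93, -85, -69, -49, -35, -25, -23, -29, -38, -44, -48, -50, -50], [-96, -92, -83, -65, -46, -33, -24, -23, -29, -37, -44, -49, -51, -49], [-95, -91, -81, -63, -42, -31, -25, -27, -32, -40, -46, -49, -51, -51], [-96, -91, -81, -62, -41, -30, -26, -28, -33, -41, -47, -49, -52, -51], [-95, -92, -81, -59, -41, -30, -25, -29, -34, -42, -47, -50, -51, -51], [-95, -91, -80, -58, -39, -29, -23, -26, -34, -42, -47, -49, -50, -51], [-95, -90, -79, -55, -38, -26, -21, -24, -34, -42, -47, -48, -49, -49], [-95, -89, -75, -54, -37, -26, -21, -27, -36, -42, -46, -48, -49, -50], [-93, -86, -72, -52, -38, -30, -25, -30, -38, -44, -49, -50, -50, -50], [-93, -85, -68, -49, -40, -35, -33, -35, -39, -45, -49, -52, -51, -52], [-92, -83, -64, -47, -40, -38, -39, -39, -42, -46, -51, -53, -53, -51], [-93, -82, -61, -44, -40, -40, -40, -40, -42, -47, -51, -52, -52, -52]]
```

Emit:
move_arm([
  {"tx": 0.01, "ty": 0.006, "tz": -0.003, "twist": 0},
  {"tx": 0.01, "ty": 0, "tz": 0, "twist": 0},
  {"tx": 0, "ty": 0, "tz": 0, "twist": 0},
])

```text
clock: 10.5
position: [0.4942, -0.0139, 0.0651]
ee_rot: [-2.313, -2.125, -0.003]
force: [-0.2, -1.0, -0.6]
width: 0.258
gripper_force: 34.6
```

Run:
```python
from h import *
st()
im=arm.get_image("top").astype(float);b=im.sum(2);P=[]
for c in range(250,281,3):
    col=b[187:207,c];w=np.clip(col-np.median(col)-40,0,None)
    if w.sum()>0: P.append((c,187+(w*np.arange(20)).sum()/w.sum(),w.max()))
print(np.round(P,1).tolist())
d=im[...,2]-im[...,0];print(d[188:201,242].astype(int),d[188:201,243].astype(int))
print(b[192:199,240:262].astype(int).tolist())
save("side","side3.png",(255,205,335,265),10)
for c in("side","top"): print([(round(d["conf"],2),np.round(np.array(d["point"])*[640,400],1).tolist()) for d in arm.place_of(c,"rod_tip")])
print("pred tip", [proj(c,np.array(arm.observe()["position"])+.17*np.array([.087,.996,0])) for c in("side","top")])
```

```text
10.5 [ 0.4942 -0.0139  0.0651] [[0.085, 0.996, 0.001], [0.996, -0.085, 0.001], [0.001, 0.001, -1.0]] w 0.258 gf 34.6 F [-0.2 -1.  -0.6]
[[259.0, 196.1, 65.5], [262.0, 196.2, 90.5], [265.0, 196.4, 91.0], [268.0, 196.6, 86.5], [271.0, 196.7, 92.5], [274.0, 197.2, 83.0], [277.0, 197.3, 72.0], [280.0, 202.0, 61.0]]
[-39 -36 -31 -26 -24 -25 -26 -26 -22 -20 -21 -25 -32] [-39 -34 -28 -22 -23 -27 -28 -28 -25 -24 -25 -30 -36]
[[204, 181, 179, 177, 175, 176, 190, 201, 207, 204, 203, 204, 206, 202, 206, 202, 206, 203, 204, 200, 205, 200], [198, 181, 184, 183, 178, 177, 192, 205, 210, 205, 198, 200, 202, 202, 203, 201, 199, 202, 208, 213, 214, 211], [191, 186, 195, 186, 177, 175, 193, 203, 211, 204, 201, 201, 202, 203, 204, 202, 201, 209, 233, 252, 255, 252], [190, 189, 195, 189, 179, 181, 200, 209, 207, 207, 203, 202, 203, 202, 204, 200, 202, 218, 264, 301, 315, 312], [182, 185, 192, 186, 174, 179, 199, 204, 203, 201, 198, 198, 195, 198, 200, 197, 202, 229, 280, 327, 348, 348], [180, 181, 188, 177, 171, 182, 195, 200, 201, 195, 198, 195, 199, 198, 196, 198, 204, 233, 277, 311, 330, 330], [176, 174, 178, 172, 174, 180, 197, 205, 204, 202, 198, 199, 200, 203, 204, 205, 206, 224, 248, 264, 271, 273]]
[(0.74, [366.4, 371.1]), (0.72, [294.1, 253.2]), (0.47, [398.1, 186.6]), (0.44, [234.5, 193.8])]
[(0.77, [165.2, 277.2]), (0.69, [420.6, 242.1]), (0.68, [453.2, 174.0]), (0.63, [251.0, 193.7]), (0.45, [217.7, 194.2])]
pred tip [(np.float64(290.6833413053996), np.float64(254.1922081335529)), (np.float64(249.47691844133757), np.float64(194.56803858263774))]
```

View pics/side3.png

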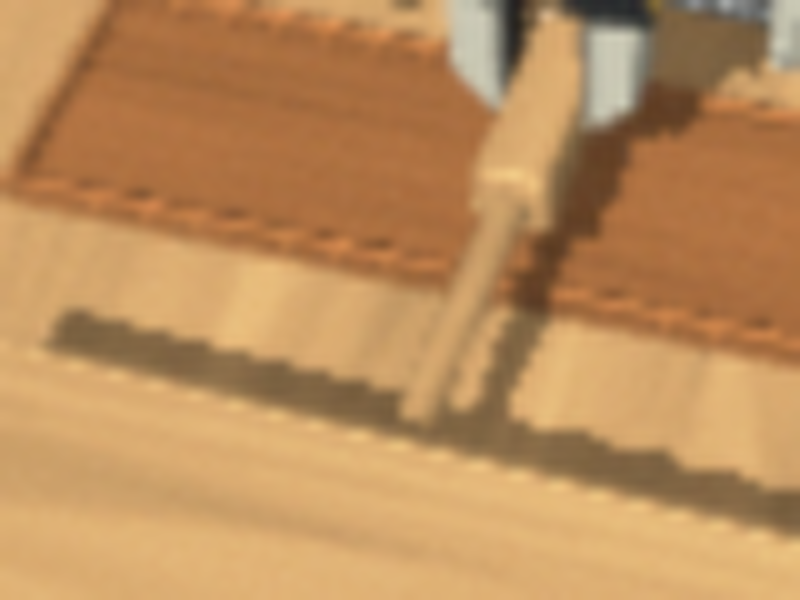

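The picture shows the dowel running from the handle at (513,215) to the lid's edge at (418,415). It disappears there behind the lid and in the box's shadow, and the top view likewise loses its end in shadow. Next I'll check the rod's height from both views.

Run:
```python
from h import *
st();im=arm.get_image("side").astype(float)
# side dowel centre per row
b=im.sum(2);S=[]
hsv=cv2.cvtColor(im.astype(np.uint8),cv2.COLOR_RGB2HSV)
print(b[230,290:316].astype(int),b[236,288:312].astype(int),b[240,286:310].astype(int))
for z in(.056,.059,.062,.065,.068):
    print(z,[np.round(proj("side",atz("top",(c+.5,r+.5),z)),1).tolist() for c,r in((260,196.1),(268,196.6),(275,197.2))])
```

```text
10.7 [ 0.4933 -0.0165  0.0646] [[0.087, 0.996, -0.0], [0.996, -0.087, -0.0], [-0.0, -0.0, -1.0]] w 0.257 gf 34.6 F [ 0.5  0.4 -0.9]
[359 376 392 396 378 332 318 333 334 343 343 367 437 460 446 379 351 334
 242 204 198 228 310 336 337 340] [507 504 501 487 476 455 449 460 469 468 449 460 481 470 430 428 463 468
 355 279 255 261 329 342] [499 509 503 493 482 463 467 473 474 473 473 468 487 482 434 407 468 484
 363 294 296 315 364 481]
0.056 [[295.7, 247.7], [298.4, 241.5], [300.9, 236.2]]
0.059 [[295.8, 247.0], [298.5, 240.7], [301.0, 235.4]]
0.062 [[295.9, 246.2], [298.7, 240.0], [301.1, 234.7]]
0.065 [[296.1, 245.4], [298.8, 239.2], [301.3, 233.9]]
0.068 [[296.2, 244.7], [298.9, 238.4], [301.4, 233.2]]
```

Emit:
move_arm([
  {"tx": 0.005, "ty": 0, "tz": 0.002, "twist": 0},
  {"tx": 0.005, "ty": 0, "tz": 0, "twist": 0},
  {"tx": 0.005, "ty": 0, "tz": 0, "twist": 0},
  {"tx": 0.005, "ty": 0, "tz": 0, "twist": 0},
  {"tx": 0, "ty": 0, "tz": 0, "twist": 0},
])

```text
clock: 11.25
position: [0.4954, 0.0047, 0.0628]
ee_rot: [-2.315, -2.124, -0.001]
force: [-0.4, -0.4, -1.0]
width: 0.257
gripper_force: 34.6
```

Emit:
move_arm([
  {"tx": 0.004, "ty": 0, "tz": 0, "twist": 0},
  {"tx": 0.004, "ty": 0, "tz": 0, "twist": 0},
  {"tx": 0, "ty": 0, "tz": 0, "twist": 0},
  {"tx": 0, "ty": 0, "tz": 0, "twist": 0},
])

```text
clock: 11.65
position: [0.4959, 0.0115, 0.0627]
ee_rot: [2.316, 2.123, -0.0]
force: [0.1, -0.2, -1.6]
width: 0.259
gripper_force: 34.6
```

Emit:
move_arm([
  {"tx": 0.004, "ty": 0, "tz": 0, "twist": 0},
  {"tx": 0.002, "ty": 0, "tz": 0, "twist": 0},
  {"tx": 0, "ty": 0, "tz": 0, "twist": 0},
  {"tx": 0, "ty": 0, "tz": 0, "twist": 0},
])

```text
clock: 12.05
position: [0.4964, 0.0175, 0.0627]
ee_rot: [2.316, 2.123, -0.0]
force: [0.1, 0.4, -0.7]
width: 0.258
gripper_force: 34.6
```

Emit:
move_arm([
  {"tx": 0.003, "ty": 0, "tz": 0, "twist": 0},
  {"tx": 0.003, "ty": 0, "tz": 0, "twist": 0},
  {"tx": 0, "ty": 0, "tz": 0, "twist": 0},
  {"tx": 0, "ty": 0, "tz": 0, "twist": 0},
])

```text
clock: 12.45
position: [0.497, 0.0235, 0.0627]
ee_rot: [2.316, 2.123, -0.0]
force: [0.6, -1.7, -0.1]
width: 0.258
gripper_force: 34.6
```

Emit:
move_arm([
  {"tx": 0.003, "ty": 0, "tz": 0, "twist": 0},
  {"tx": 0, "ty": 0, "tz": 0, "twist": 0},
  {"tx": 0, "ty": 0, "tz": 0, "twist": 0},
  {"tx": 0, "ty": 0, "tz": 0, "twist": 0},
])

```text
clock: 12.85
position: [0.4972, 0.0262, 0.0627]
ee_rot: [2.316, 2.122, -0.001]
force: [0.0, -3.9, -1.0]
width: 0.256
gripper_force: 34.6
```

Run:
```python
from h import *
st();save("top","t4.png",(140,110,400,280),3)
```

```text
12.85 [0.4972 0.0262 0.0627] [[0.087, 0.996, -0.0], [0.996, -0.087, -0.0], [-0.0, -0.0, -1.0]] w 0.256 gf 34.6 F [ 0.  -3.9 -1. ]
```

View pics/t4.png

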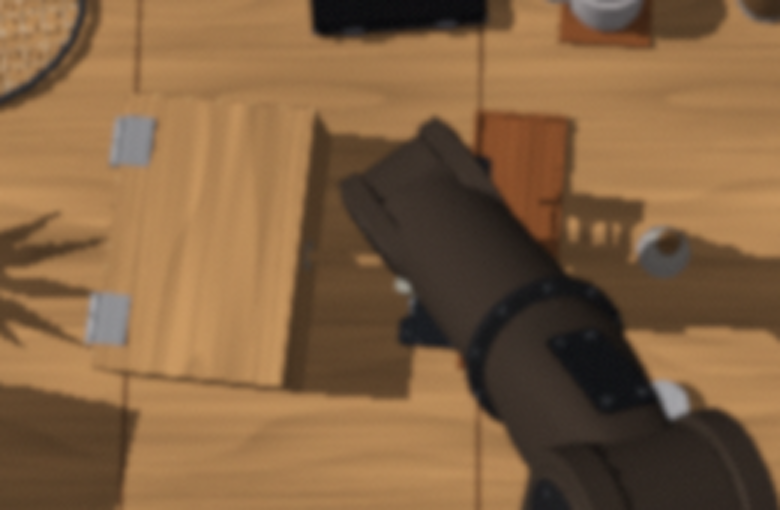

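The picture shows the dowel entering the hole at (310,260), with the lid still shut. The 3.9 N reading means the catch is partly pressed. I'll push a few mm more.

Emit:
move_arm([
  {"tx": 0.002, "ty": 0, "tz": 0, "twist": 0},
  {"tx": 0.002, "ty": 0, "tz": 0, "twist": 0},
  {"tx": 0, "ty": 0, "tz": 0, "twist": 0},
  {"tx": 0, "ty": 0, "tz": 0, "twist": 0},
  {"tx": 0, "ty": 0, "tz": 0, "twist": 0},
])

```text
clock: 13.4
position: [0.4976, 0.0303, 0.0627]
ee_rot: [2.316, 2.122, -0.0]
force: [-0.4, -4.8, 0.6]
width: 0.256
gripper_force: 34.6
```

Run:
```python
from h import *
st();a=cv2.imread("pics/t4.png");save("top","t5.png",(140,110,400,280),3);b=cv2.imread("pics/t5.png");print(np.abs(a.astype(int)-b)[0:400,50:330].mean())
arm.get_image("side")
for q in("lid_edge","shuttle_b"):
  for c in("side","top"):print(q,c,[(round(d["conf"],2),np.round(np.array(d["point"])*[640,400],1).tolist()) for d in arm.place_of(c,q)])
```

```text
13.4 [0.4976 0.0303 0.0627] [[0.087, 0.996, -0.0], [0.996, -0.087, -0.0], [-0.0, -0.0, -1.0]] w 0.256 gf 34.6 F [-0.4 -4.8  0.6]
19.15124404761905
lid_edge side [(0.68, [276.2, 228.3])]
lid_edge top [(0.88, [213.3, 181.9])]
shuttle_b side [(0.34, [334.3, 165.4])]
shuttle_b top [(0.63, [363.6, 193.3])]
```

Emit:
move_arm([
  {"tx": 0, "ty": 0, "tz": 0, "twist": 0},
  {"tx": 0, "ty": 0, "tz": 0, "twist": 0},
  {"tx": -0.01, "ty": 0, "tz": 0, "twist": 0},
  {"tx": -0.02, "ty": 0, "tz": 0, "twist": 0},
  {"tx": -0.02, "ty": 0, "tz": 0, "twist": 0},
  {"tx": -0.02, "ty": 0, "tz": 0, "twist": 0},
  {"tx": 0, "ty": 0, "tz": 0, "twist": 0},
])

```text
clock: 14.4
position: [0.4913, -0.0419, 0.0625]
ee_rot: [2.32, 2.119, -0.0]
force: [0.5, -0.4, -1.4]
width: 0.257
gripper_force: 34.6
```

Run:
```python
from h import *
st();save("top","t6.png",f=1.25);arm.get_image("side")
for q in("lid_edge","shuttle_b","rod_tray"):
  for c in("side","top"):print(q,c,[(round(d["conf"],2),np.round(np.array(d["point"])*[640,400],1).tolist()) for d in arm.place_of(c,q)])
to(.474,-.029,.2,84.8)
```

```text
14.4 [ 0.4913 -0.0419  0.0625] [[0.09, 0.996, -0.0], [0.996, -0.09, -0.0], [-0.0, -0.0, -1.0]] w 0.257 gf 34.6 F [ 0.5 -0.4 -1.4]
lid_edge side [(0.74, [312.2, 209.8]), (0.56, [244.4, 254.5])]
lid_edge top [(0.91, [156.0, 176.0]), (0.69, [361.7, 193.8])]
shuttle_b side []
shuttle_b top [(0.46, [414.2, 206.2])]
rod_tray side [(0.9, [301.8, 220.6])]
rod_tray top []
pos [ 0.4916 -0.0385  0.0628] yaw 85.07 SHIFT mm tool [   8.   -18.4 -137.2] |d| 139 twist 0.003 joints [ 0.47  0.53 -0.67  2.03  0.48  0.74 -0.58]
```

View pics/t6.png

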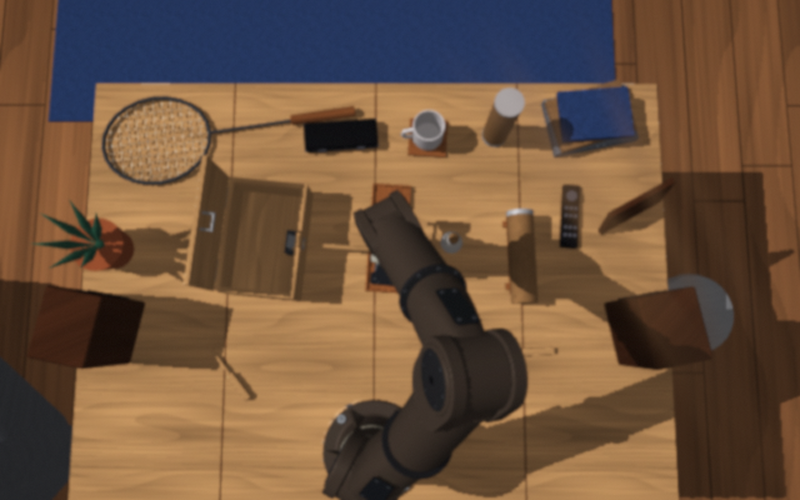

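The picture shows the lid upright (dark edge at (215,160)), the box open and the rod withdrawn. Now I'll lay the rod back in the tray.

Emit:
move_arm([
  {"tx": 0.008, "ty": -0.018, "tz": -0.03, "twist": 0},
  {"tx": 0, "ty": 0, "tz": -0.04, "twist": 0},
  {"tx": 0, "ty": 0, "tz": -0.03, "twist": 0},
  {"tx": 0, "ty": 0, "tz": 0, "twist": 0.09},
  {"tx": 0, "ty": 0, "tz": 0, "twist": 0.09},
  {"tx": 0, "ty": 0, "tz": 0, "twist": 0.09},
  {"tx": 0, "ty": 0, "tz": 0, "twist": 0.09},
  {"tx": 0, "ty": 0, "tz": 0, "twist": 0.09},
  {"tx": 0, "ty": 0, "tz": 0, "twist": 0.09},
  {"tx": 0, "ty": 0, "tz": 0, "twist": 0.09},
  {"tx": 0, "ty": 0, "tz": 0, "twist": 0.09},
])

```text
clock: 15.9
position: [0.4742, -0.0292, 0.1627]
ee_rot: [-3.094, -0.543, -0.0]
force: [-0.2, -0.3, -1.0]
width: 0.256
gripper_force: 34.6
```

Emit:
move_arm([
  {"tx": 0, "ty": 0, "tz": 0, "twist": 0.09},
  {"tx": 0, "ty": 0, "tz": 0, "twist": 0.09},
  {"tx": 0, "ty": 0, "tz": 0, "twist": 0.09},
  {"tx": 0, "ty": 0, "tz": 0, "twist": 0.01},
  {"tx": 0, "ty": 0, "tz": 0.03, "twist": 0},
  {"tx": 0, "ty": 0, "tz": 0.03, "twist": 0},
  {"tx": 0, "ty": 0, "tz": 0, "twist": 0},
])

```text
clock: 16.6
position: [0.4717, -0.0296, 0.1]
ee_rot: [-3.139, 0.131, 0.009]
force: [-0.8, -0.6, -1.0]
width: 0.255
gripper_force: 34.6
```

Run:
```python
from h import *
st();to(.475,-.029,.018,-5)
```

```text
16.6 [ 0.4717 -0.0296  0.1   ] [[0.997, -0.083, -0.006], [-0.083, -0.997, 0.0], [-0.006, 0.0, -1.0]] w 0.255 gf 34.6 F [-0.8 -0.6 -1. ]
pos [ 0.4717 -0.0296  0.1   ] yaw -4.77 SHIFT mm tool [ 3.7 -0.9 82. ] |d| 82 twist 0.003 joints [ 0.27  0.39 -0.41  2.05  0.22  0.75 -1.93]
```

Emit:
move_arm([
  {"tx": 0, "ty": 0, "tz": 0.03, "twist": 0},
  {"tx": 0, "ty": 0, "tz": 0.03, "twist": 0},
  {"tx": 0, "ty": 0, "tz": 0.017, "twist": 0},
  {"tx": 0, "ty": 0, "tz": 0.006, "twist": 0},
  {"tx": 0, "ty": 0, "tz": 0, "twist": 0},
  {"tx": 0, "ty": 0, "tz": 0, "twist": 0},
])

```text
clock: 17.2
position: [0.4752, -0.0297, 0.0209]
ee_rot: [-3.139, 0.136, -0.003]
force: [0.6, 0.6, 0.3]
width: 0.259
gripper_force: 34.6
```

Emit:
move_arm([
  {"tx": 0, "ty": 0, "tz": 0, "twist": 0},
  {"tx": 0, "ty": 0, "tz": 0, "twist": 0},
  {"tx": 0, "ty": 0, "tz": 0, "twist": 0},
  {"tx": 0, "ty": 0, "tz": -0.02, "twist": 0},
  {"tx": 0, "ty": 0, "tz": -0.04, "twist": 0},
  {"tx": 0, "ty": 0, "tz": -0.04, "twist": 0},
  {"tx": 0, "ty": 0, "tz": -0.04, "twist": 0},
], gripper=0.1)

```text
clock: 17.9
position: [0.4738, -0.0296, 0.1614]
ee_rot: [-3.138, 0.137, 0.0]
force: [1.0, -0.3, 0.2]
width: 0.45
gripper_force: 0.0
```

Run:
```python
from h import *
for c in("side","top"):
  arm.get_image(c)
  for q in("shuttle_b","rod","rod_tip"):print(q,c,[(round(d["conf"],2),np.round(np.array(d["point"])*[640,400],1).tolist(),np.round(atz(c,d["point"],0 if q=="shuttle_b" else .017)[:2],4).tolist()) for d in arm.place_of(c,q)])
  for r in arm.regions_of(c,"shuttle_b"):print(r["conf"],r["region"].sum(),np.argwhere(r["region"]).min(0),np.argwhere(r["region"]).max(0))
to(.52,-.197,.16,-5)
```

```text
shuttle_b side [(0.48, [315.2, 189.2], [0.522, -0.2065])]
rod side [(0.79, [408.5, 352.6], [0.1633, 0.3522]), (0.71, [316.7, 225.2], [0.4733, -0.0177]), (0.57, [397.7, 171.1], [0.2436, -0.3515])]
rod_tip side [(0.92, [370.7, 370.7], [0.2463, 0.4152]), (0.88, [267.0, 211.8], [0.646, -0.0428]), (0.55, [399.1, 183.7], [0.2333, -0.2794])]
0.56 51 [191 309] [197 321]
shuttle_b top [(0.82, [362.0, 195.0], [0.5167, -0.1999])]
rod top [(0.69, [191.3, 311.5], [0.1492, 0.3322]), (0.47, [428.9, 280.0], [0.2475, -0.4045])]
rod_tip top [(0.52, [169.0, 277.5], [0.2531, 0.4055]), (0.45, [393.4, 281.8], [0.2418, -0.2939])]
0.51 218 [186 353] [201 369]
pos [ 0.4736 -0.0297  0.1587] yaw -4.99 SHIFT mm tool [ 60.8 162.6  -1.4] |d| 174 twist 0.0 joints [ 0.31  0.31 -0.44  1.99  0.17  0.88 -1.88]
```

Emit:
move_arm([
  {"tx": 0.015, "ty": 0.041, "tz": 0, "twist": 0},
  {"tx": 0.015, "ty": 0.041, "tz": 0, "twist": 0},
  {"tx": 0.015, "ty": 0.041, "tz": 0, "twist": 0},
  {"tx": 0.015, "ty": 0.041, "tz": 0, "twist": 0},
  {"tx": 0, "ty": 0, "tz": 0.03, "twist": 0},
  {"tx": 0, "ty": 0, "tz": 0.03, "twist": 0},
  {"tx": 0, "ty": 0, "tz": 0.02, "twist": 0},
  {"tx": 0, "ty": 0, "tz": 0.014, "twist": 0},
  {"tx": 0, "ty": 0, "tz": 0, "twist": 0},
], gripper=-0.8)

```text
clock: 19.3
position: [0.5183, -0.1979, 0.0636]
ee_rot: [-3.138, 0.136, 0.006]
force: [-1.1, 0.2, -0.6]
width: 0.896
gripper_force: 0.0
```

Run:
```python
from h import *
st();save("side","s7.png",(260,140,360,220),8)
for c in("side","top"):
  arm.get_image(c)
  print(c,[(round(d["conf"],2),np.round(np.array(d["point"])*[640,400],1).tolist(),np.round(atz(c,d["point"],0)[:2],4).tolist()) for d in arm.place_of(c,"shuttle_b")])
to(.519,-.199,.062,-5)
```

```text
19.3 [ 0.5183 -0.1979  0.0636] [[0.996, -0.087, -0.004], [-0.087, -0.996, 0.001], [-0.004, -0.001, -1.0]] w 0.896 gf 0.0 F [-1.1  0.2 -0.6]
side [(0.66, [314.5, 192.0], [0.521, -0.1912])]
top []
pos [ 0.5206 -0.1985  0.0669] yaw -4.99 SHIFT mm tool [-1.6  0.6  4.9] |d| 5 twist 0.0 joints [ 0.51  0.54 -0.33  1.89  0.25  0.75 -1.62]
```

View pics/s7.png

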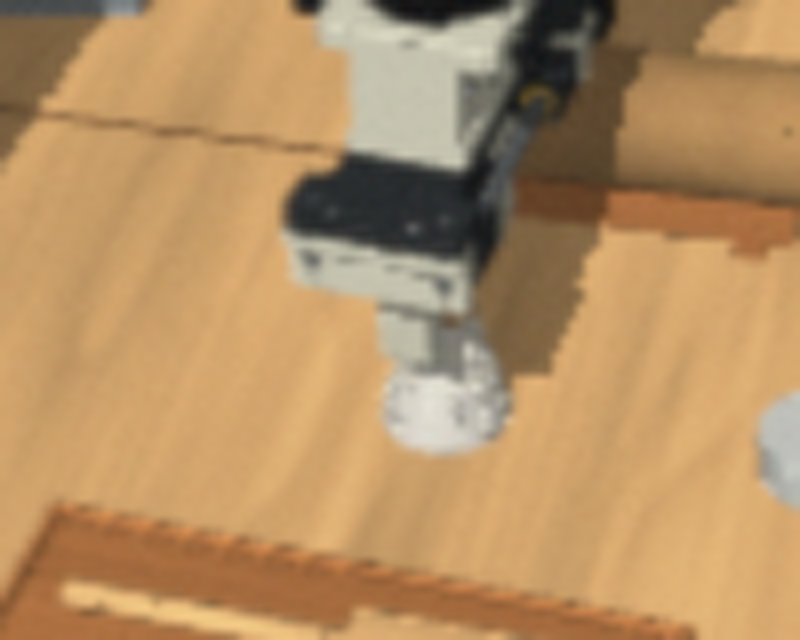

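The picture shows the near finger at (408,335) in front of the cork, which peeks out at (455,320) above the skirt at (445,400). I'll check the alignment by projection.

Run:
```python
from h import *
s=arm.observe();p=np.array(s["position"])
f=lambda P:np.round((np.array(proj("side",P))-[260,140])*8,0)
print("near finger mid",f(p+[.004,.045,.01]),"axis at tcp: z0",f([p[0],p[1],0]),"z.075",f([p[0],p[1],.075]),"z.085",f([p[0],p[1],.085]))
print("at shuttle .515",f([.515,-.195,0]),f([.515,-.195,.075]))
```

```text
near finger mid [404. 333.] axis at tcp: z0 [441. 406.] z.075 [438. 272.] z.085 [438. 253.]
at shuttle .515 [451. 412.] [449. 279.]
```

Emit:
move_arm([
  {"tx": -0.003, "ty": 0, "tz": 0.003, "twist": 0},
  {"tx": 0, "ty": 0, "tz": 0, "twist": 0},
  {"tx": 0, "ty": 0, "tz": 0, "twist": 0},
  {"tx": 0, "ty": 0, "tz": 0, "twist": 0},
  {"tx": 0, "ty": 0, "tz": 0, "twist": 0},
  {"tx": 0, "ty": 0, "tz": 0, "twist": 0},
  {"tx": 0, "ty": 0, "tz": 0, "twist": 0},
  {"tx": 0, "ty": 0, "tz": 0, "twist": 0},
], gripper=0.95, squeeze=10)

```text
clock: 20.35
position: [0.5168, -0.1981, 0.0627]
ee_rot: [3.139, -0.137, 0.0]
force: [0.1, -0.3, 0.4]
width: 0.279
gripper_force: 10.0
```

Emit:
move_arm([
  {"tx": 0, "ty": 0, "tz": -0.03, "twist": 0},
  {"tx": 0, "ty": 0, "tz": -0.04, "twist": 0},
  {"tx": 0, "ty": 0, "tz": -0.045, "twist": 0},
  {"tx": 0, "ty": 0, "tz": -0.045, "twist": 0},
  {"tx": 0, "ty": 0, "tz": -0.02, "twist": 0},
  {"tx": 0, "ty": 0, "tz": 0, "twist": 0},
])

```text
clock: 20.95
position: [0.5186, -0.1984, 0.2463]
ee_rot: [3.137, -0.137, 0.01]
force: [0.6, 0.1, -0.6]
width: 0.276
gripper_force: 10.0
```

Run:
```python
from h import *
st()
u=np.array([.0906,.9959]);v=np.array([.9959,-.0906]);o=np.array([.5155,.2645])
t=o+.070*v-.015*u;print(t);to(t[0],t[1],.24,85)
for c in("side","top"):
  arm.get_image(c)
  print(c,[(round(d["conf"],2),np.round(np.array(d["point"])*[640,400],1).tolist()) for d in arm.place_of(c,"shuttle_b")])
```

```text
20.95 [ 0.5186 -0.1984  0.2463] [[0.996, -0.087, 0.006], [-0.087, -0.996, -0.002], [0.006, 0.002, -1.0]] w 0.276 gf 10.0 F [ 0.6  0.1 -0.6]
[0.583854  0.2432195]
pos [ 0.5186 -0.1984  0.2463] yaw -5.01 SHIFT mm tool [  26.4 -445.7    5.8] |d| 446 twist -1.0 joints [ 0.56  0.33 -0.39  1.7   0.14  1.13 -1.52]
side []
top []
```

Emit:
move_arm([
  {"tx": 0.002, "ty": -0.04, "tz": 0, "twist": 0},
  {"tx": 0.002, "ty": -0.04, "tz": 0, "twist": 0},
  {"tx": 0.002, "ty": -0.04, "tz": 0, "twist": 0},
  {"tx": 0.002, "ty": -0.04, "tz": 0, "twist": 0},
  {"tx": 0.002, "ty": -0.04, "tz": 0, "twist": 0},
  {"tx": 0.002, "ty": -0.04, "tz": 0, "twist": 0},
  {"tx": 0, "ty": 0, "tz": 0, "twist": -0.09},
  {"tx": 0, "ty": 0, "tz": 0, "twist": -0.09},
  {"tx": 0, "ty": 0, "tz": 0, "twist": -0.09},
  {"tx": 0, "ty": 0, "tz": 0, "twist": -0.09},
  {"tx": 0, "ty": 0, "tz": 0, "twist": -0.09},
  {"tx": 0, "ty": 0, "tz": 0, "twist": -0.09},
])

```text
clock: 22.35
position: [0.5488, 0.0398, 0.2411]
ee_rot: [-2.912, -1.175, 0.004]
force: [0.8, -0.3, -0.1]
width: 0.275
gripper_force: 10.0
```

Emit:
move_arm([
  {"tx": 0, "ty": 0, "tz": 0, "twist": -0.09},
  {"tx": 0, "ty": 0, "tz": 0, "twist": -0.09},
  {"tx": 0, "ty": 0, "tz": 0, "twist": -0.09},
  {"tx": 0, "ty": 0, "tz": 0, "twist": -0.09},
  {"tx": 0, "ty": 0, "tz": 0, "twist": -0.09},
  {"tx": 0, "ty": 0, "tz": 0, "twist": -0.01},
  {"tx": 0, "ty": 0, "tz": 0, "twist": 0},
])

```text
clock: 23.05
position: [0.5492, 0.0398, 0.2417]
ee_rot: [-2.318, -2.118, 0.002]
force: [-0.7, 0.1, -0.3]
width: 0.273
gripper_force: 10.0
```

Run:
```python
from h import *
to(.584,.243,.24,85)
```

```text
pos [0.5492 0.0398 0.2417] yaw 84.82 SHIFT mm tool [205.5  16.3   1.7] |d| 206 twist -0.002 joints [ 0.42  0.42 -0.81  1.69  0.33  1.18 -0.57]
```

Emit:
move_arm([
  {"tx": 0.041, "ty": 0.003, "tz": 0, "twist": 0},
  {"tx": 0.041, "ty": 0.003, "tz": 0, "twist": 0},
  {"tx": 0.041, "ty": 0.003, "tz": 0, "twist": 0},
  {"tx": 0.041, "ty": 0.003, "tz": 0, "twist": 0},
  {"tx": 0.041, "ty": 0.004, "tz": 0, "twist": 0},
  {"tx": 0, "ty": 0, "tz": 0.04, "twist": 0},
  {"tx": 0, "ty": 0, "tz": 0.04, "twist": 0},
  {"tx": 0, "ty": 0, "tz": 0.04, "twist": 0},
  {"tx": 0, "ty": 0, "tz": 0, "twist": 0},
])

```text
clock: 23.95
position: [0.5804, 0.2403, 0.117]
ee_rot: [-2.317, -2.118, 0.015]
force: [-0.8, -0.5, -0.8]
width: 0.274
gripper_force: 10.0
```

Run:
```python
from h import *
st();to(.584,.243,.078,85);save("top","t8.png",(140,100,300,260),4)
```

```text
23.95 [0.5804 0.2403 0.117 ] [[0.09, 0.996, -0.009], [0.996, -0.09, -0.005], [-0.006, -0.008, -1.0]] w 0.274 gf 10.0 F [-0.8 -0.5 -0.8]
pos [0.5804 0.2403 0.117 ] yaw 84.85 SHIFT mm tool [ 3.2  3.7 39. ] |d| 39 twist -0.002 joints [-0.01  0.66 -0.73  1.63  0.49  1.05 -0.98]
```

View pics/t8.png

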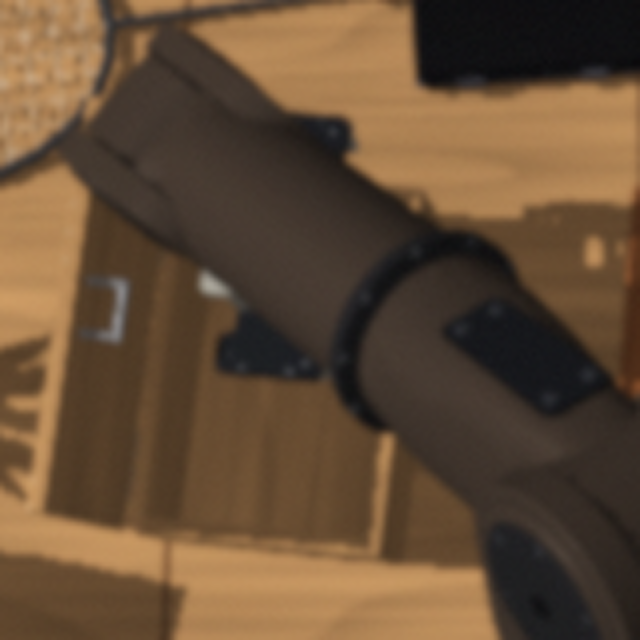

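The picture shows the gripper over the far half of the box, with the wrist near the lid's top at (100,130) and no contact force. I'll lower a little and release.

Emit:
move_arm([
  {"tx": -0.004, "ty": 0.003, "tz": 0.01, "twist": 0},
  {"tx": -0.004, "ty": 0, "tz": 0.01, "twist": 0},
  {"tx": 0, "ty": 0, "tz": 0.01, "twist": 0},
  {"tx": 0, "ty": 0, "tz": 0, "twist": 0},
])

```text
clock: 24.4
position: [0.5854, 0.2336, 0.0918]
ee_rot: [-2.317, -2.121, 0.002]
force: [-0.3, 0.1, 0.9]
width: 0.277
gripper_force: 10.0
```

Emit:
move_arm([
  {"tx": 0, "ty": 0, "tz": 0, "twist": 0},
  {"tx": 0, "ty": 0, "tz": 0, "twist": 0},
  {"tx": 0, "ty": 0, "tz": 0, "twist": 0},
  {"tx": 0, "ty": 0, "tz": 0, "twist": 0},
  {"tx": 0, "ty": 0, "tz": -0.03, "twist": 0},
  {"tx": 0, "ty": 0, "tz": -0.045, "twist": 0},
  {"tx": 0, "ty": 0, "tz": -0.045, "twist": 0},
  {"tx": -0.04, "ty": 0, "tz": -0.02, "twist": 0},
  {"tx": -0.045, "ty": 0, "tz": 0, "twist": 0},
  {"tx": -0.045, "ty": 0, "tz": 0, "twist": 0},
  {"tx": -0.045, "ty": 0, "tz": 0, "twist": 0},
  {"tx": -0.045, "ty": 0, "tz": 0, "twist": 0},
], gripper=0.0)

```text
clock: 25.6
position: [0.5662, 0.0137, 0.233]
ee_rot: [2.316, 2.122, 0.0]
force: [0.4, -0.7, -0.4]
width: 0.498
gripper_force: 0.0
```

Run:
```python
from h import *
st()
u=np.array([.0906,.9959]);v=np.array([.9959,-.0906]);o=np.array([.5155,.2645])
for c in("side","top"):
  arm.get_image(c)
  for q,z in(("shuttle_b",.02),("tube",.013),("tube_mouth",.046),("tube_rack",0),("kit_box",0),("lid_edge",.3)):
    L=[]
    for d in arm.place_of(c,q):
      p=atz(c,d["point"],z)[:2];L.append((round(d["conf"],2),np.round(np.array(d["point"])*[640,400],1).tolist(),np.round(p,4).tolist(),"box",np.round([(p-o)@v,(p-o)@u],3).tolist()))
    print(c,q,L)
to(.575,-.365,.24,3.7)
```

```text
25.6 [0.5662 0.0137 0.233 ] [[0.087, 0.996, 0.001], [0.996, -0.087, -0.0], [-0.0, 0.001, -1.0]] w 0.498 gf 0.0 F [ 0.4 -0.7 -0.4]
side shuttle_b []
side tube [(0.6, [335.2, 161.4], [0.4808, -0.3664], 'box', [0.023, -0.631])]
side tube_mouth [(0.68, [367.9, 156.5], [0.3598, -0.3785], 'box', [-0.097, -0.654])]
side tube_rack [(0.7, [334.3, 162.9], [0.4854, -0.3734], 'box', [0.028, -0.638])]
side kit_box [(0.66, [279.4, 299.3], [0.5133, 0.2612], 'box', [-0.002, -0.003])]
side lid_edge [(0.67, [248.3, 256.7], [0.5233, 0.3666], 'box', [-0.001, 0.102])]
top shuttle_b [(0.55, [226.2, 171.6], [0.5885, 0.2353], 'box', [0.075, -0.022])]
top tube [(0.63, [415.4, 204.0], [0.4863, -0.3685], 'box', [0.028, -0.633])]
top tube_mouth [(0.74, [420.5, 243.3], [0.36, -0.3751], 'box', [-0.097, -0.651])]
top tube_rack [(0.56, [415.2, 203.7], [0.4889, -0.3702], 'box', [0.031, -0.634])]
top kit_box [(0.81, [216.4, 193.9], [0.5192, 0.2687], 'box', [0.003, 0.005])]
top lid_edge [(0.89, [156.5, 175.7], [0.5241, 0.3654], 'box', [-0.001, 0.101])]
pos [0.5665 0.0159 0.2327] yaw 85.05 SHIFT mm tool [-378.8   41.3   -7.3] |d| 381 twist 0.904 joints [ 0.45  0.46 -0.81  1.66  0.35  1.18 -0.53]
```

Shuttle b is in the box at about (75,−22) mm. Next is the tube. I'll grip it near its closed end with the tool turned so it faces the mouth.

Emit:
move_arm([
  {"tx": -0.042, "ty": 0.005, "tz": 0, "twist": 0},
  {"tx": -0.042, "ty": 0.005, "tz": 0, "twist": 0},
  {"tx": -0.042, "ty": 0.005, "tz": 0, "twist": 0},
  {"tx": -0.042, "ty": 0.005, "tz": 0, "twist": 0},
  {"tx": -0.042, "ty": 0.005, "tz": 0, "twist": 0},
  {"tx": -0.042, "ty": 0.005, "tz": 0, "twist": 0},
  {"tx": -0.042, "ty": 0.005, "tz": 0, "twist": 0},
  {"tx": -0.042, "ty": 0.005, "tz": 0, "twist": 0},
  {"tx": -0.042, "ty": 0.005, "tz": 0, "twist": 0},
  {"tx": 0, "ty": 0, "tz": 0, "twist": -0.09},
  {"tx": 0, "ty": 0, "tz": 0, "twist": -0.09},
  {"tx": 0, "ty": 0, "tz": 0, "twist": -0.09},
], gripper=-0.98)

```text
clock: 27.5
position: [0.5784, -0.3654, 0.2324]
ee_rot: [-1.811, -2.567, -0.0]
force: [0.2, 0.3, 0.1]
width: 0.993
gripper_force: 0.0
```

Emit:
move_arm([
  {"tx": 0, "ty": 0, "tz": 0, "twist": -0.09},
  {"tx": 0, "ty": 0, "tz": 0, "twist": -0.09},
  {"tx": 0, "ty": 0, "tz": 0, "twist": -0.09},
  {"tx": 0, "ty": 0, "tz": 0, "twist": -0.09},
  {"tx": 0, "ty": 0, "tz": 0, "twist": -0.09},
  {"tx": 0, "ty": 0, "tz": 0, "twist": -0.09},
  {"tx": 0, "ty": 0, "tz": 0, "twist": -0.09},
  {"tx": 0, "ty": 0, "tz": 0, "twist": -0.09},
  {"tx": 0, "ty": 0, "tz": 0, "twist": -0.09},
  {"tx": 0, "ty": 0, "tz": 0, "twist": -0.016},
  {"tx": 0, "ty": 0, "tz": 0, "twist": 0},
])

```text
clock: 28.6
position: [0.5784, -0.3651, 0.2325]
ee_rot: [0.095, -3.14, -0.001]
force: [-0.0, 0.4, -0.6]
width: 0.99
gripper_force: 0.0
```

Run:
```python
from h import *
st();to(.5765,-.3663,.027,183.7)
save("side","s9.png",(280,110,400,200),6)
```

```text
28.6 [ 0.5784 -0.3651  0.2325] [[-0.998, -0.061, -0.0], [-0.061, 0.998, 0.001], [0.0, 0.001, -1.0]] w 0.99 gf 0.0 F [-0.   0.4 -0.6]
pos [ 0.5784 -0.3651  0.2325] yaw -176.52 SHIFT mm tool [  2.   -1.2 205.5] |d| 206 twist -0.002 joints [ 1.06  0.76 -1.09  1.34  0.67  1.43  1.63]
```

View pics/s9.png

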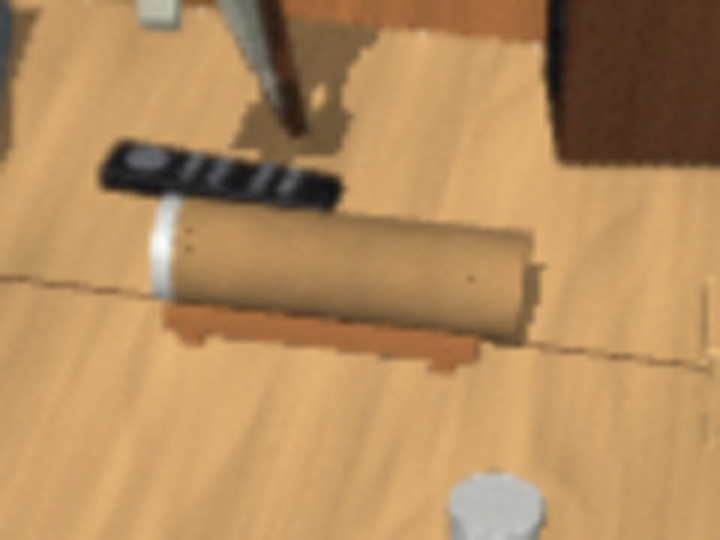

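The picture shows the tube clear, with its white cap at (160,250), the mouth at (525,285) and the gripper still above the crop. I'll check the predicted end points by projection, then descend.

Run:
```python
from h import *
f=lambda P:np.round((np.array(proj("side",P))-[280,110])*6,0)
for e in((.5965,-.365),(.367,-.380)): print(f([*e,.046]),f([*e,.079]),f([*e,.013]))
```

```text
[152. 245.] [150. 201.] [153. 287.]
[516. 276.] [520. 232.] [512. 319.]
```

Emit:
move_arm([
  {"tx": 0.002, "ty": -0.001, "tz": 0.04, "twist": 0},
  {"tx": 0, "ty": 0, "tz": 0.04, "twist": 0},
  {"tx": 0, "ty": 0, "tz": 0.04, "twist": 0},
  {"tx": 0, "ty": 0, "tz": 0, "twist": 0},
])

```text
clock: 29.05
position: [0.573, -0.366, 0.1072]
ee_rot: [0.096, -3.132, -0.005]
force: [-1.0, 0.2, -0.4]
width: 0.99
gripper_force: 0.0
```

Emit:
move_arm([
  {"tx": 0.003, "ty": 0.002, "tz": 0.03, "twist": 0},
  {"tx": 0, "ty": 0, "tz": 0.03, "twist": 0},
  {"tx": 0, "ty": 0, "tz": 0.02, "twist": 0},
  {"tx": 0, "ty": 0, "tz": 0.006, "twist": 0},
  {"tx": 0, "ty": 0, "tz": 0, "twist": 0},
  {"tx": 0, "ty": 0, "tz": 0, "twist": 0},
])

```text
clock: 29.65
position: [0.5745, -0.3646, 0.0285]
ee_rot: [-0.099, 3.138, -0.001]
force: [0.1, 0.7, 0.0]
width: 0.99
gripper_force: 0.0
```

Emit:
move_arm([
  {"tx": 0, "ty": 0, "tz": 0, "twist": 0},
  {"tx": 0, "ty": 0, "tz": 0, "twist": 0},
  {"tx": 0, "ty": 0, "tz": 0, "twist": 0},
  {"tx": 0, "ty": 0, "tz": 0, "twist": 0},
  {"tx": 0, "ty": 0, "tz": 0, "twist": 0},
], gripper=0.9, squeeze=40)

```text
clock: 30.15
position: [0.5741, -0.3663, 0.0277]
ee_rot: [-0.097, 3.138, -0.004]
force: [2.2, -5.4, 5.2]
width: 0.73
gripper_force: 39.9
```

Emit:
move_arm([
  {"tx": 0, "ty": 0, "tz": -0.01, "twist": 0},
  {"tx": 0, "ty": 0, "tz": -0.02, "twist": 0},
  {"tx": 0, "ty": 0, "tz": -0.03, "twist": 0},
  {"tx": 0, "ty": 0, "tz": 0, "twist": 0},
])

```text
clock: 30.55
position: [0.5761, -0.3638, 0.0924]
ee_rot: [-0.101, 3.134, -0.002]
force: [0.4, 0.4, -0.5]
width: 0.729
gripper_force: 39.9
```

Run:
```python
from h import *
st();save("side","s10.png",(280,90,420,200),5)
```

```text
30.55 [ 0.5761 -0.3638  0.0924] [[-0.998, -0.064, 0.006], [-0.064, 0.998, -0.001], [-0.006, -0.002, -1.0]] w 0.729 gf 39.9 F [ 0.4  0.4 -0.5]
```

View pics/s10.png

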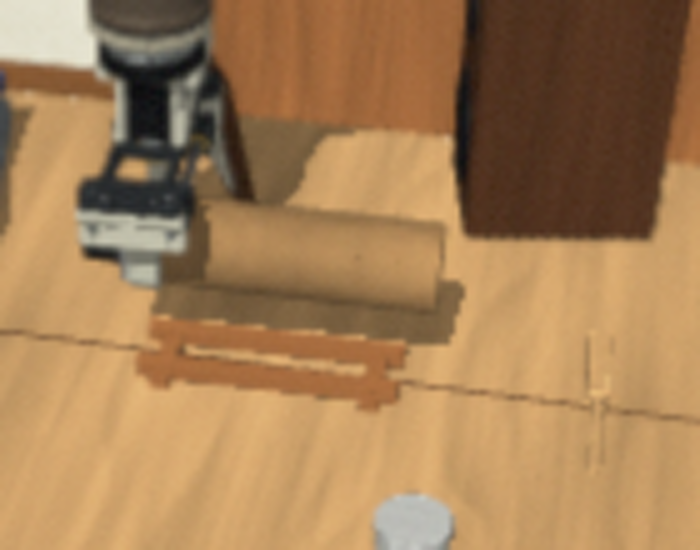

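The picture shows the tube held level at its closed end (155,265), with the rack empty below at (270,365). It did not sag at 40 N. I'll carry it to the box.

Emit:
move_arm([
  {"tx": 0, "ty": 0, "tz": -0.045, "twist": 0},
  {"tx": 0, "ty": 0, "tz": -0.045, "twist": 0},
  {"tx": 0, "ty": 0, "tz": -0.045, "twist": 0},
  {"tx": 0.012, "ty": 0.043, "tz": 0, "twist": 0},
  {"tx": 0.012, "ty": 0.043, "tz": 0, "twist": 0},
  {"tx": 0.012, "ty": 0.043, "tz": 0, "twist": 0},
  {"tx": 0.012, "ty": 0.043, "tz": 0, "twist": 0},
  {"tx": 0.012, "ty": 0.043, "tz": 0, "twist": 0},
  {"tx": 0.012, "ty": 0.043, "tz": 0, "twist": 0},
  {"tx": 0.012, "ty": 0.043, "tz": 0, "twist": 0},
  {"tx": 0.012, "ty": 0.043, "tz": 0, "twist": 0},
  {"tx": 0.012, "ty": 0.043, "tz": 0, "twist": 0},
])

```text
clock: 31.8
position: [0.4395, 0.0165, 0.2217]
ee_rot: [0.1, -3.139, 0.001]
force: [0.2, 1.2, -1.1]
width: 0.729
gripper_force: 39.9
```

Emit:
move_arm([
  {"tx": 0, "ty": 0, "tz": 0, "twist": 0.09},
  {"tx": 0, "ty": 0, "tz": 0, "twist": 0.09},
  {"tx": 0, "ty": 0, "tz": 0, "twist": 0.09},
  {"tx": 0, "ty": 0, "tz": 0, "twist": 0.09},
  {"tx": 0, "ty": 0, "tz": 0, "twist": 0.09},
  {"tx": 0, "ty": 0, "tz": 0, "twist": 0.09},
  {"tx": 0, "ty": 0, "tz": 0, "twist": 0.09},
  {"tx": 0, "ty": 0, "tz": 0, "twist": 0.09},
  {"tx": 0, "ty": 0, "tz": 0, "twist": 0.09},
  {"tx": 0, "ty": 0, "tz": 0, "twist": 0.09},
  {"tx": 0, "ty": 0, "tz": 0, "twist": 0.09},
  {"tx": 0, "ty": 0, "tz": 0, "twist": 0.09},
])

```text
clock: 33.0
position: [0.4402, 0.0153, 0.2217]
ee_rot: [-2.294, -2.145, 0.001]
force: [0.4, 0.1, -1.1]
width: 0.729
gripper_force: 39.9
```

Run:
```python
from h import *
st();to(.432,.121,.226,84.8)
for c in("side","top"):
  arm.get_image(c)
  for q,z in(("tube_rack",0),("tube",.21),("tube_mouth",.245),("shuttle_a",0.02),("rod",.005),("rod_tip",.017)):
    print(c,q,[(round(d["conf"],2),np.round(np.array(d["point"])*[640,400],1).tolist(),np.round(atz(c,d["point"],z)[:2],4).tolist()) for d in arm.place_of(c,q)])
```

```text
33.0 [0.4402 0.0153 0.2217] [[0.067, 0.998, -0.001], [0.998, -0.067, -0.0], [-0.0, -0.001, -1.0]] w 0.729 gf 39.9 F [ 0.4  0.1 -1.1]
pos [0.4402 0.0153 0.2217] yaw 86.15 SHIFT mm tool [104.9 -15.3  -4.4] |d| 106 twist 0.015 joints [ 0.55  0.24 -0.82  1.95  0.2   1.03 -0.43]
side tube_rack [(0.64, [334.3, 161.8], [0.4868, -0.3804])]
side tube [(0.68, [293.6, 260.7], [0.4554, 0.2867]), (0.55, [313.1, 208.5], [0.4519, 0.1087])]
side tube_mouth [(0.79, [297.6, 232.1], [0.4596, 0.23])]
side shuttle_a []
side rod [(0.72, [319.6, 226.8], [0.4653, -0.0241]), (0.6, [398.7, 166.5], [0.2415, -0.3965]), (0.58, [411.0, 353.0], [0.1559, 0.3456])]
side rod_tip [(0.65, [370.5, 368.9], [0.2474, 0.4109]), (0.5, [268.0, 210.0], [0.6454, -0.0517]), (0.4, [397.3, 182.1], [0.2402, -0.287])]
top tube_rack [(0.82, [415.0, 202.2], [0.4937, -0.3697])]
top tube [(0.22, [309.7, 209.0], [0.447, -0.0366])]
top tube_mouth [(0.82, [212.8, 201.6], [0.4627, 0.2266]), (0.74, [312.3, 156.2], [0.5893, -0.0439])]
top shuttle_a [(0.68, [224.1, 173.5], [0.5823, 0.2417])]
top rod [(0.75, [428.9, 280.7], [0.2451, -0.407]), (0.7, [450.3, 176.2], [0.5777, -0.4844]), (0.62, [193.4, 311.1], [0.1494, 0.3287]), (0.5, [308.4, 209.6], [0.4685, -0.028])]
top rod_tip [(0.77, [167.5, 276.7], [0.2556, 0.4104]), (0.55, [310.8, 154.0], [0.6471, -0.035])]
```

Emit:
move_arm([
  {"tx": 0.035, "ty": -0.005, "tz": 0, "twist": 0.015},
  {"tx": 0.035, "ty": -0.005, "tz": 0, "twist": 0},
  {"tx": 0.035, "ty": -0.005, "tz": 0, "twist": 0},
  {"tx": 0, "ty": 0, "tz": 0.018, "twist": 0},
  {"tx": 0, "ty": 0, "tz": 0.018, "twist": 0},
  {"tx": 0, "ty": 0, "tz": 0, "twist": 0},
])

```text
clock: 34.3
position: [0.4329, 0.1204, 0.184]
ee_rot: [-2.312, -2.124, 0.005]
force: [0.2, 0.2, -0.6]
width: 0.726
gripper_force: 39.9
```

Emit:
move_arm([
  {"tx": 0, "ty": 0, "tz": 0, "twist": 0},
  {"tx": 0, "ty": 0, "tz": 0, "twist": 0},
  {"tx": 0, "ty": 0, "tz": 0, "twist": 0},
  {"tx": 0, "ty": 0, "tz": 0, "twist": 0},
  {"tx": 0, "ty": 0, "tz": 0, "twist": 0},
  {"tx": 0, "ty": 0, "tz": 0, "twist": 0},
  {"tx": 0, "ty": 0, "tz": 0, "twist": 0},
  {"tx": 0, "ty": 0, "tz": 0, "twist": 0},
], squeeze=3)

```text
clock: 35.1
position: [0.4342, 0.1208, 0.1857]
ee_rot: [-2.315, -2.124, 0.0]
force: [-0.0, 0.1, 0.3]
width: 0.736
gripper_force: 3.0
```

Run:
```python
from h import *
st()
P={}
for c in("side","top"):
  arm.get_image(c)
  for q in("tube_mouth","shuttle_a"):
    L=arm.place_of(c,q);P[c,q]=L[0]["point"] if L else None
    print(c,q,[(round(d["conf"],2),np.round(np.array(d["point"])*[640,400],1).tolist()) for d in L])
if P["side","tube_mouth"] and P["top","tube_mouth"]: print(tri(P["side","tube_mouth"],P["top","tube_mouth"]))
```

```text
35.1 [0.4342 0.1208 0.1857] [[0.086, 0.996, -0.0], [0.996, -0.086, -0.0], [-0.0, -0.0, -1.0]] w 0.736 gf 3.0 F [-0.   0.1  0.3]
side tube_mouth []
side shuttle_a [(0.48, [249.5, 255.0]), (0.24, [292.5, 259.9])]
top tube_mouth [(0.7, [203.0, 211.1])]
top shuttle_a [(0.64, [189.7, 225.5]), (0.53, [416.0, 199.8]), (0.46, [226.8, 173.0])]
```

Run:
```python
from h import *
u=np.array([.0906,.9959]);v=np.array([.9959,-.0906]);o=np.array([.5155,.2645])
for p,z in(((189.7,225.5),.03),((226.8,173),.02)):
  q=atz("top",p,z)[:2]-o;print("box",np.round([q@v,q@u],3))
s=np.array(arm.observe()["position"])+[0,0,.019]
for th in(0,20,40,60):
  t=np.radians(th);print(th,np.round(proj("top",s+.2137*np.array([.086*np.cos(t),.996*np.cos(t),-np.sin(t)])),1))
a=arm.get_image("top")[130:270,140:300,::-1];b=arm.get_image("side")[180:320,220:380,::-1]
cv2.imwrite("pics/x13.png",cv2.resize(np.hstack([a,b]),(800,350),interpolation=cv2.INTER_CUBIC))
```

```text
box [-0.108  0.069]
box [ 0.071 -0.025]
0 [177.6 206.9]
20 [188.9 210.2]
40 [206.3 213.6]
60 [227.5 216.8]
```

View pics/x13.png

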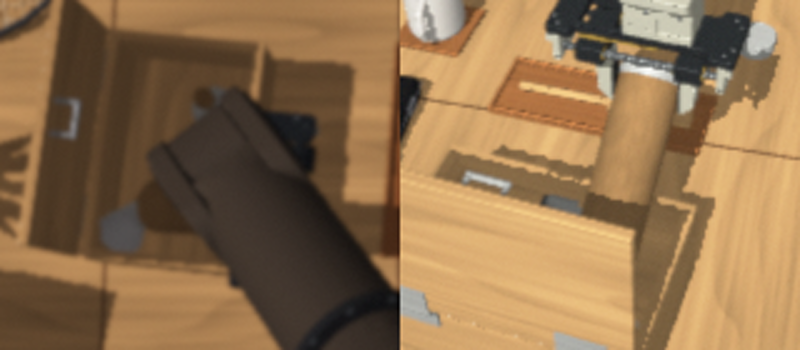

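The picture shows the tube sagged about 40° against the front wall, and shuttle a out of it with its skirt at (125,225) in the box's near-hinge corner. I'll firm the grip and draw the tube back along its axis.

Emit:
move_arm([
  {"tx": 0, "ty": 0, "tz": 0, "twist": 0},
  {"tx": 0, "ty": 0, "tz": 0, "twist": 0},
  {"tx": 0, "ty": 0, "tz": 0, "twist": 0},
  {"tx": 0, "ty": 0, "tz": -0.01, "twist": 0},
  {"tx": -0.016, "ty": 0, "tz": -0.016, "twist": 0},
  {"tx": -0.025, "ty": 0, "tz": -0.025, "twist": 0},
  {"tx": -0.025, "ty": 0, "tz": -0.025, "twist": 0},
  {"tx": -0.025, "ty": 0, "tz": -0.025, "twist": 0},
  {"tx": -0.025, "ty": 0, "tz": -0.025, "twist": 0},
  {"tx": -0.025, "ty": 0, "tz": -0.025, "twist": 0},
  {"tx": 0, "ty": 0, "tz": 0, "twist": 0},
], squeeze=40)

```text
clock: 36.6
position: [0.4233, -0.0228, 0.3399]
ee_rot: [2.317, 2.115, 0.003]
force: [0.3, 1.5, -1.1]
width: 0.726
gripper_force: 40.0
```

Run:
```python
from h import *
u=np.array([.0906,.9959]);v=np.array([.9959,-.0906]);o=np.array([.5155,.2645])
st();P={}
for c in("side","top"):
  arm.get_image(c)
  for q,z in(("tube_mouth",.15),("shuttle_a",.06)):
    L=arm.place_of(c,q);P[c,q]=L[0]["point"] if L else None
    for d in L:
      w=atz(c,d["point"],z)[:2]-o;print(c,q,round(d["conf"],2),np.round(np.array(d["point"])*[640,400],1),"box",np.round([w@v,w@u],3))
if P["side","tube_mouth"] and P["top","tube_mouth"]: print(tri(P["side","tube_mouth"],P["top","tube_mouth"]))
for r in arm.regions_of("top","shuttle_a"):
  a=np.argwhere(r["region"]);print(round(r["conf"],2),a.min(0),a.max(0),len(a))
```

```text
36.6 [ 0.4233 -0.0228  0.3399] [[0.091, 0.996, 0.004], [0.996, -0.091, -0.002], [-0.002, 0.005, -1.0]] w 0.726 gf 40.0 F [ 0.3  1.5 -1.1]
side tube_mouth 0.9 [314.  213.8] box [-0.037 -0.201]
side shuttle_a 0.74 [236.8 191.3] box [ 0.271 -0.314]
top tube_mouth 0.69 [242.6 210.5] box [-0.057 -0.11 ]
top tube_mouth 0.42 [244.  193.7] box [-0.007 -0.109]
top shuttle_a 0.78 [192.5 230.2] box [-0.123  0.051]
top shuttle_a 0.56 [225.8 172.7] box [ 0.065 -0.03 ]
(array([0.44021541, 0.14718247, 0.22959828]), np.float64(6.005892535469874e-05))
0.69 [165 217] [180 233] 224
0.61 [203 185] [230 203] 320
```

Emit:
move_arm([
  {"tx": 0, "ty": 0, "tz": 0, "twist": -0.09},
  {"tx": 0, "ty": 0, "tz": 0, "twist": -0.09},
  {"tx": 0, "ty": 0, "tz": 0, "twist": -0.09},
  {"tx": 0, "ty": 0, "tz": 0, "twist": -0.09},
  {"tx": 0, "ty": 0, "tz": 0, "twist": -0.09},
  {"tx": 0, "ty": 0, "tz": 0, "twist": -0.09},
  {"tx": 0, "ty": 0, "tz": 0, "twist": -0.09},
  {"tx": 0, "ty": 0, "tz": 0, "twist": -0.09},
  {"tx": 0, "ty": 0, "tz": 0, "twist": -0.09},
  {"tx": 0, "ty": 0, "tz": 0, "twist": -0.09},
  {"tx": 0, "ty": 0, "tz": 0, "twist": -0.09},
  {"tx": 0, "ty": 0, "tz": 0, "twist": -0.09},
])

```text
clock: 38.15
position: [0.422, -0.019, 0.3363]
ee_rot: [0.074, -3.14, -0.001]
force: [-1.2, -0.3, -0.0]
width: 0.724
gripper_force: 39.9
```

Run:
```python
from h import *
st();to(.574,-.366,.25,183.5)
```

```text
38.15 [ 0.422  -0.019   0.3363] [[-0.999, -0.047, -0.001], [-0.047, 0.999, 0.0], [0.001, 0.001, -1.0]] w 0.724 gf 39.9 F [-1.2 -0.3 -0. ]
pos [ 0.422  -0.019   0.3363] yaw -177.29 SHIFT mm tool [-135.6 -353.8   86. ] |d| 389 twist -0.009 joints [ 0.81  0.11 -0.95  1.79  0.09  1.29  1.46]
```

Emit:
move_arm([
  {"tx": -0.015, "ty": -0.039, "tz": 0, "twist": 0},
  {"tx": -0.015, "ty": -0.039, "tz": 0, "twist": 0},
  {"tx": -0.015, "ty": -0.039, "tz": 0, "twist": 0},
  {"tx": -0.015, "ty": -0.039, "tz": 0, "twist": 0},
  {"tx": -0.015, "ty": -0.039, "tz": 0, "twist": 0},
  {"tx": -0.015, "ty": -0.039, "tz": 0, "twist": 0},
  {"tx": -0.015, "ty": -0.04, "tz": 0, "twist": 0},
  {"tx": -0.015, "ty": -0.04, "tz": 0, "twist": 0},
  {"tx": -0.015, "ty": -0.04, "tz": 0, "twist": -0.009},
  {"tx": 0, "ty": 0, "tz": 0.04, "twist": 0},
  {"tx": 0, "ty": 0, "tz": 0.04, "twist": 0},
  {"tx": 0, "ty": 0, "tz": 0, "twist": 0},
])

```text
clock: 39.35
position: [0.5685, -0.3669, 0.25]
ee_rot: [0.086, -3.131, -0.009]
force: [-1.0, -0.6, -0.9]
width: 0.73
gripper_force: 40.0
```

Run:
```python
from h import *
st();to(.574,-.366,.028,183.5);P={}
for c in("side","top"):
  arm.get_image(c)
  for q in("tube_mouth","tube_rack"):
    L=arm.place_of(c,q);P[c,q]=L[0]["point"] if L else None
    print(c,q,[(round(d["conf"],2),np.round(np.array(d["point"])*[640,400],1).tolist()) for d in L])
for q in("tube_mouth","tube_rack"):
  try: print(q,tri(P["side",q],P["top",q]))
  except Exception as e: print(e)
```

```text
39.35 [ 0.5685 -0.3669  0.25  ] [[-0.998, -0.055, -0.009], [-0.055, 0.998, 0.005], [0.009, 0.006, -1.0]] w 0.73 gf 40.0 F [-1.  -0.6 -0.9]
pos [ 0.5685 -0.3669  0.25  ] yaw -176.84 SHIFT mm tool [ -7.5  -0.7 222. ] |d| 222 twist -0.004 joints [ 0.91  0.62 -0.73  1.34  0.4   1.34  1.81]
side tube_mouth [(0.61, [357.9, 134.9])]
side tube_rack [(0.78, [335.0, 163.5]), (0.24, [246.8, 257.4])]
top tube_mouth [(0.56, [428.3, 225.5]), (0.27, [312.8, 154.4]), (0.2, [308.1, 209.7])]
top tube_rack [(0.93, [417.0, 199.7])]
tube_mouth (array([ 0.40546705, -0.38234   ,  0.13248133]), np.float64(0.005209165893646749))
tube_rack (array([ 0.4930391 , -0.37811558, -0.00556887]), np.float64(0.01908208663396235))
```

Emit:
move_arm([
  {"tx": 0, "ty": 0, "tz": 0.03, "twist": -0.004},
  {"tx": -0.002, "ty": 0, "tz": 0.03, "twist": 0},
  {"tx": 0, "ty": 0, "tz": 0.018, "twist": 0},
  {"tx": 0, "ty": 0, "tz": 0, "twist": 0},
  {"tx": 0, "ty": 0, "tz": 0, "twist": 0},
])

```text
clock: 40.15
position: [0.5739, -0.368, 0.1804]
ee_rot: [-0.095, 3.139, -0.001]
force: [0.4, 0.5, 0.7]
width: 0.732
gripper_force: 40.0
```

Emit:
move_arm([
  {"tx": 0, "ty": 0, "tz": 0, "twist": 0},
  {"tx": 0, "ty": 0, "tz": 0, "twist": 0},
  {"tx": 0, "ty": 0, "tz": 0, "twist": 0},
  {"tx": 0, "ty": 0, "tz": 0, "twist": 0},
  {"tx": 0, "ty": 0, "tz": 0.01, "twist": 0},
  {"tx": 0, "ty": 0, "tz": 0.01, "twist": 0},
  {"tx": 0, "ty": 0, "tz": 0.01, "twist": 0},
  {"tx": 0, "ty": 0, "tz": 0.01, "twist": 0},
], squeeze=3)

```text
clock: 40.95
position: [0.5725, -0.3678, 0.1372]
ee_rot: [0.095, -3.139, -0.001]
force: [1.3, -0.1, -0.4]
width: 0.736
gripper_force: 3.0
```

Run:
```python
from h import *
st();to(.574,-.366,.028,183.5);P={}
for c in("side","top"):
  arm.get_image(c)
  for q in("tube_mouth","tube"):
    L=arm.place_of(c,q);P[c,q]=L[0]["point"] if L else None
    print(c,q,[(round(d["conf"],2),np.round(np.array(d["point"])*[640,400],1).tolist()) for d in L])
for q in("tube_mouth","tube"):
  try: print(q,tri(P["side",q],P["top",q]))
  except Exception as e: print(e)
```

```text
40.95 [ 0.5725 -0.3678  0.1372] [[-0.998, -0.06, -0.002], [-0.06, 0.998, 0.001], [0.001, 0.001, -1.0]] w 0.736 gf 3.0 F [ 1.3 -0.1 -0.4]
pos [ 0.5725 -0.3678  0.1372] yaw -176.55 SHIFT mm tool [ -1.8   1.6 109.2] |d| 109 twist -0.001 joints [ 0.9   0.7  -0.69  1.48  0.47  1.13  1.75]
side tube_mouth [(0.82, [358.6, 157.8])]
side tube [(0.59, [326.3, 146.1])]
top tube_mouth [(0.62, [421.4, 231.7])]
top tube [(0.79, [417.0, 192.3])]
tube_mouth (array([ 0.39558781, -0.38153145,  0.03244144]), np.float64(0.002534586317208153))
tube (array([ 0.51416526, -0.36121123,  0.08168048]), np.float64(0.00104853081479734))
```

Emit:
move_arm([
  {"tx": 0, "ty": 0.001, "tz": 0.01, "twist": 0},
  {"tx": 0, "ty": 0.001, "tz": 0.01, "twist": 0},
  {"tx": 0, "ty": 0, "tz": 0.01, "twist": 0},
  {"tx": 0, "ty": 0, "tz": 0.01, "twist": 0},
  {"tx": 0, "ty": 0, "tz": 0.01, "twist": 0},
  {"tx": 0, "ty": 0, "tz": 0.01, "twist": 0},
  {"tx": 0, "ty": 0, "tz": 0.01, "twist": 0},
  {"tx": 0, "ty": 0, "tz": 0.01, "twist": 0},
  {"tx": 0, "ty": 0, "tz": 0.01, "twist": 0},
  {"tx": 0, "ty": 0, "tz": 0, "twist": 0},
])

```text
clock: 42.25
position: [0.5721, -0.3657, 0.0469]
ee_rot: [0.095, -3.138, -0.002]
force: [-1.3, -0.1, -0.2]
width: 0.737
gripper_force: 3.0
```

```bash
cat > tb.py <<'E'
from h import *
st();to(.574,-.366,.028,183.5);P={}
for c in("side","top"):
  arm.get_image(c)
  for q in("tube_mouth","tube","tube_rack"):
    L=arm.place_of(c,q);P[c,q]=L[0]["point"] if L else None
    print(c,q,[(round(d["conf"],2),np.round(np.array(d["point"])*[640,400],1).tolist()) for d in L])
for q in("tube_mouth","tube","tube_rack"):
  try: print(q,tri(P["side",q],P["top",q]))
  except Exception as e: print(e)
E
python3 tb.py
```

```text
42.25 [ 0.5721 -0.3657  0.0469] [[-0.998, -0.06, -0.002], [-0.06, 0.998, 0.001], [0.002, 0.001, -1.0]] w 0.737 gf 3.0 F [-1.3 -0.1 -0.2]
pos [ 0.5721 -0.3657  0.0469] yaw -176.54 SHIFT mm tool [-2.  -0.4 18.9] |d| 19 twist -0.0 joints [ 0.88  0.79 -0.65  1.56  0.54  0.98  1.7 ]
side tube_mouth [(0.88, [365.0, 156.4]), (0.3, [267.8, 210.2])]
side tube [(0.95, [334.8, 161.4]), (0.61, [359.5, 198.1])]
side tube_rack [(0.66, [333.0, 161.5]), (0.48, [333.4, 158.8])]
top tube_mouth [(0.6, [420.3, 240.2])]
top tube [(0.56, [413.6, 203.8]), (0.37, [307.4, 210.0])]
top tube_rack [(0.41, [414.3, 200.2])]
tube_mouth (array([ 0.369831  , -0.37445338,  0.04759739]), np.float64(0.0006415896274213463))
tube (array([ 0.48406215, -0.36227307,  0.01594076]), np.float64(0.004920082334927448))
tube_rack (array([ 0.49384987, -0.36565743,  0.01204928]), np.float64(0.009427153927162165))
```

Emit:
move_arm([
  {"tx": -0.001, "ty": 0, "tz": 0.008, "twist": 0},
  {"tx": 0, "ty": 0, "tz": 0.008, "twist": 0},
  {"tx": 0, "ty": 0, "tz": 0.002, "twist": 0},
  {"tx": 0, "ty": 0, "tz": 0, "twist": 0},
  {"tx": 0, "ty": 0, "tz": 0, "twist": 0},
])

```text
clock: 43.15
position: [0.5739, -0.3658, 0.0305]
ee_rot: [0.095, -3.14, -0.0]
force: [-0.2, 0.3, 0.3]
width: 0.735
gripper_force: 3.0
```

Emit:
move_arm([
  {"tx": 0, "ty": 0, "tz": 0, "twist": 0},
  {"tx": 0, "ty": 0, "tz": 0, "twist": 0},
  {"tx": 0, "ty": 0, "tz": 0, "twist": 0},
  {"tx": 0, "ty": 0, "tz": 0, "twist": 0},
  {"tx": 0, "ty": 0, "tz": 0, "twist": 0},
  {"tx": 0, "ty": 0, "tz": -0.02, "twist": 0},
  {"tx": 0, "ty": 0, "tz": -0.045, "twist": 0},
  {"tx": 0, "ty": 0, "tz": -0.045, "twist": 0},
  {"tx": 0, "ty": 0, "tz": -0.045, "twist": 0},
  {"tx": 0, "ty": 0, "tz": -0.045, "twist": 0},
  {"tx": 0, "ty": 0, "tz": -0.045, "twist": 0},
  {"tx": 0, "ty": 0, "tz": 0, "twist": 0},
], gripper=-0.98)

```text
clock: 44.35
position: [0.577, -0.366, 0.2833]
ee_rot: [-0.094, 3.13, -0.007]
force: [0.7, 0.1, 0.5]
width: 0.989
gripper_force: 0.0
```

```bash
python3 tb.py
python3 - <<'E'
from h import *
u=np.array([.0906,.9959]);v=np.array([.9959,-.0906]);o=np.array([.5155,.2645])
for c in("side","top"):
  for d in arm.place_of(c,"shuttle_a"):
      for z in(.02,.05):
        w=atz(c,d["point"],z)[:2];print(c,round(d["conf"],2),np.round(np.array(d["point"])*[640,400],1),z,w.round(3),"box",np.round([(w-o)@v,(w-o)@u],3))
for q in("kit_box","tube","tube_rack"):
  r=arm.regions_of("top",q)[0];m=r["region"].astype(np.uint8);c=max(cv2.findContours(m,0,2)[0],key=cv2.contourArea);print(q,cv2.minAreaRect(c))
E
```

```text
44.35 [ 0.577  -0.366   0.2833] [[-0.998, -0.06, 0.01], [-0.06, 0.998, -0.004], [-0.01, -0.005, -1.0]] w 0.989 gf 0.0 F [0.7 0.1 0.5]
pos [ 0.577  -0.366   0.2833] yaw -176.55 SHIFT mm tool [  5.4   1.5 255.2] |d| 255 twist -0.001 joints [ 0.91  0.6  -0.74  1.29  0.39  1.39  1.82]
side tube_mouth [(0.73, [366.9, 155.3])]
side tube [(0.63, [335.4, 158.9])]
side tube_rack [(0.53, [334.9, 165.8])]
top tube_mouth [(0.76, [421.5, 239.9]), (0.74, [192.7, 227.4])]
top tube [(0.84, [410.5, 206.0])]
top tube_rack []
tube_mouth (array([ 0.36691537, -0.37761814,  0.05133496]), np.float64(0.006527953195762576))
tube (array([ 0.47681674, -0.34815292,  0.03844978]), np.float64(0.00013156570621721653))
'NoneType' object is not iterable
top 0.78 [189.8 228.8] 0.02 [0.405 0.345] box [-0.117  0.07 ]
top 0.78 [189.8 228.8] 0.05 [0.403 0.337] box [-0.119  0.062]
top 0.64 [226.8 173.5] 0.02 [0.582 0.233] box [ 0.069 -0.025]
top 0.64 [226.8 173.5] 0.05 [0.577 0.227] box [ 0.064 -0.031]
kit_box ((200.38998413085938, 182.76998901367188), (94.04521179199219, 106.0660171508789), 8.130102157592773)
tube ((418.09515380859375, 203.42701721191406), (74.03565216064453, 22.74949836730957), 86.18592071533203)
tube_rack ((406.0, 227.5), (5.0, 4.0), 90.0)
```

Tube is back in the rack. Both shuttlecocks are in the box, and none show on the shelf. Now I'll go over and behind the lid to close it.

Emit:
move_arm([
  {"tx": 0, "ty": 0, "tz": -0.04, "twist": 0},
  {"tx": 0, "ty": 0, "tz": -0.04, "twist": 0},
  {"tx": 0, "ty": 0, "tz": -0.04, "twist": 0},
  {"tx": 0, "ty": 0.045, "tz": 0, "twist": 0},
  {"tx": 0, "ty": 0.045, "tz": 0, "twist": 0},
  {"tx": 0, "ty": 0.045, "tz": 0, "twist": 0},
  {"tx": 0, "ty": 0.045, "tz": 0, "twist": 0},
  {"tx": 0, "ty": 0.045, "tz": 0, "twist": 0},
  {"tx": 0, "ty": 0.045, "tz": 0, "twist": 0},
  {"tx": 0, "ty": 0.045, "tz": 0, "twist": 0},
  {"tx": 0, "ty": 0.045, "tz": 0, "twist": 0},
  {"tx": 0, "ty": 0.045, "tz": 0, "twist": 0},
], gripper=1, squeeze=20)

```text
clock: 46.2
position: [0.5492, 0.0401, 0.396]
ee_rot: [-0.094, 3.14, -0.001]
force: [0.9, -1.3, -0.3]
width: 0.017
gripper_force: 0.0
```

Emit:
move_arm([
  {"tx": 0, "ty": 0, "tz": 0, "twist": 0.09},
  {"tx": 0, "ty": 0, "tz": 0, "twist": 0.09},
  {"tx": 0, "ty": 0, "tz": 0, "twist": 0.09},
  {"tx": 0, "ty": 0, "tz": 0, "twist": 0.09},
  {"tx": 0, "ty": 0, "tz": 0, "twist": 0.09},
  {"tx": 0, "ty": 0, "tz": 0, "twist": 0.09},
  {"tx": 0, "ty": 0, "tz": 0, "twist": 0.09},
  {"tx": 0, "ty": 0, "tz": 0, "twist": 0.09},
  {"tx": 0, "ty": 0, "tz": 0, "twist": 0.09},
  {"tx": 0, "ty": 0, "tz": 0, "twist": 0.09},
  {"tx": 0, "ty": 0, "tz": 0, "twist": 0.09},
  {"tx": 0, "ty": 0, "tz": 0, "twist": 0.09},
])

```text
clock: 47.4
position: [0.5496, 0.0385, 0.3958]
ee_rot: [2.299, 2.141, 0.0]
force: [-0.1, -0.2, 0.1]
width: 0.002
gripper_force: 0.0
```

Run:
```python
from h import *
st();to(.530,.421,.40,84.8)
```

```text
47.4 [0.5496 0.0385 0.3958] [[0.071, 0.997, 0.0], [0.997, -0.071, -0.0], [-0.0, 0.0, -1.0]] w 0.002 gf 0.0 F [-0.1 -0.2  0.1]
pos [0.5496 0.0385 0.3958] yaw 85.94 SHIFT mm tool [380.1 -46.6  -4.3] |d| 383 twist 0.013 joints [ 0.25  0.28 -0.55  1.43  0.14  1.48 -0.37]
```

Emit:
move_arm([
  {"tx": 0.042, "ty": -0.005, "tz": 0, "twist": 0.013},
  {"tx": 0.042, "ty": -0.005, "tz": 0, "twist": 0},
  {"tx": 0.042, "ty": -0.005, "tz": 0, "twist": 0},
  {"tx": 0.042, "ty": -0.005, "tz": 0, "twist": 0},
  {"tx": 0.042, "ty": -0.005, "tz": 0, "twist": 0},
  {"tx": 0.042, "ty": -0.005, "tz": 0, "twist": 0},
  {"tx": 0.042, "ty": -0.005, "tz": 0, "twist": 0},
  {"tx": 0.042, "ty": -0.005, "tz": 0, "twist": 0},
  {"tx": 0.042, "ty": -0.005, "tz": 0, "twist": 0},
  {"tx": 0, "ty": 0, "tz": 0, "twist": 0},
  {"tx": 0, "ty": 0, "tz": 0, "twist": 0},
])

```text
clock: 48.5
position: [0.5356, 0.42, 0.395]
ee_rot: [-2.312, -2.127, 0.001]
force: [0.5, -0.5, 0.3]
width: 0.008
gripper_force: 0.0
```

Run:
```python
from h import *
s=st();u=np.array([.0906,.9959]);v=np.array([.9959,-.0906]);o=np.array([.5155,.2645])
w=np.array(s["position"][:2])-o;print("box",w@v,w@u)
to(.530,.421,.275,84.8)
```

```text
48.5 [0.5356 0.42   0.395 ] [[0.083, 0.997, -0.001], [0.997, -0.083, -0.0], [-0.0, -0.001, -1.0]] w 0.008 gf 0.0 F [ 0.5 -0.5  0.3]
box 0.00594867841333244 0.15673386035262735
pos [0.5356 0.42   0.395 ] yaw 85.22 SHIFT mm tool [  0.5  -5.6 120. ] |d| 120 twist 0.005 joints [-0.42  0.53 -0.61  1.08  0.3   1.61 -1.03]
```

Emit:
move_arm([
  {"tx": 0, "ty": -0.005, "tz": 0.04, "twist": 0},
  {"tx": 0, "ty": 0, "tz": 0.04, "twist": 0},
  {"tx": 0, "ty": 0, "tz": 0.04, "twist": 0},
  {"tx": 0, "ty": 0, "tz": 0, "twist": 0},
  {"tx": -0.02, "ty": 0, "tz": 0, "twist": 0},
  {"tx": -0.015, "ty": 0, "tz": 0, "twist": 0},
  {"tx": 0, "ty": 0, "tz": 0, "twist": 0},
  {"tx": 0, "ty": 0, "tz": 0, "twist": 0},
])

```text
clock: 49.3
position: [0.5291, 0.3843, 0.2775]
ee_rot: [2.316, 2.122, 0.004]
force: [0.5, -0.1, -0.1]
width: 0.005
gripper_force: 0.0
```

Emit:
move_arm([
  {"tx": -0.017, "ty": 0, "tz": 0, "twist": 0},
  {"tx": -0.017, "ty": 0, "tz": 0, "twist": 0},
  {"tx": -0.014, "ty": 0, "tz": 0.003, "twist": 0},
  {"tx": -0.014, "ty": 0, "tz": 0.003, "twist": 0},
  {"tx": -0.014, "ty": 0, "tz": 0.005, "twist": 0},
  {"tx": -0.013, "ty": 0, "tz": 0.005, "twist": 0},
  {"tx": -0.012, "ty": 0, "tz": 0.007, "twist": 0},
  {"tx": -0.012, "ty": 0, "tz": 0.008, "twist": 0},
  {"tx": -0.011, "ty": 0, "tz": 0.009, "twist": 0},
  {"tx": -0.011, "ty": 0, "tz": 0.01, "twist": 0},
  {"tx": 0, "ty": 0, "tz": 0, "twist": 0},
])

```text
clock: 50.4
position: [0.5165, 0.2471, 0.2238]
ee_rot: [2.316, 2.122, -0.005]
force: [-0.9, 0.6, 0.9]
width: 0.005
gripper_force: 0.6
```

Run:
```python
from h import *
s=st();u=np.array([.0906,.9959]);v=np.array([.9959,-.0906]);o=np.array([.5155,.2645])
w=np.array(s["position"][:2])-o;print("box",w@v,w@u)
P=[]
for c in("side","top"):
  arm.get_image(c);L=arm.place_of(c,"lid_edge");print(c,[(round(d["conf"],2),np.round(np.array(d["point"])*[640,400],1).tolist()) for d in L]);P.append(L[0]["point"] if L else None)
for t in(90,60,50,40,30,20):
  f=np.radians(t);yz=np.array([.095,.11])+.19*np.array([-np.cos(f),np.sin(f)])+.012*np.array([np.sin(f),np.cos(f)])
  q=[*(o+yz[0]*u),yz[1]];print(t,np.round(proj("side",q)),np.round(proj("top",q)))
```

```text
50.4 [0.5165 0.2471 0.2238] [[0.088, 0.996, -0.002], [0.996, -0.088, -0.003], [-0.003, -0.002, -1.0]] w 0.005 gf 0.6 F [-0.9  0.6  0.9]
box 0.0025527220290858695 -0.017257473078002364
side [(0.63, [275.8, 226.8])]
top []
90 [247. 258.] [154. 175.]
60 [267. 231.] [193. 180.]
50 [272. 228.] [205. 182.]
40 [277. 227.] [215. 184.]
30 [281. 229.] [225. 186.]
20 [284. 232.] [232. 188.]
```

Emit:
move_arm([
  {"tx": -0.008, "ty": 0, "tz": 0.01, "twist": 0},
  {"tx": -0.008, "ty": 0, "tz": 0.011, "twist": 0},
  {"tx": -0.007, "ty": 0, "tz": 0.012, "twist": 0},
  {"tx": -0.007, "ty": 0, "tz": 0.013, "twist": 0},
  {"tx": -0.005, "ty": 0, "tz": 0.013, "twist": 0},
  {"tx": -0.004, "ty": 0, "tz": 0.014, "twist": 0},
  {"tx": -0.003, "ty": 0, "tz": 0.012, "twist": 0},
  {"tx": 0, "ty": 0, "tz": 0, "twist": 0},
])

```text
clock: 51.4
position: [0.5122, 0.2066, 0.1386]
ee_rot: [-2.315, -2.123, 0.005]
force: [-1.0, -1.1, 3.0]
width: 0.006
gripper_force: 0.9
```

Emit:
move_arm([
  {"tx": -0.002, "ty": 0, "tz": 0.005, "twist": 0},
  {"tx": -0.002, "ty": 0, "tz": 0.005, "twist": 0},
  {"tx": 0, "ty": 0, "tz": 0.004, "twist": 0},
  {"tx": 0, "ty": 0, "tz": 0, "twist": 0},
])

```text
clock: 51.8
position: [0.5129, 0.2046, 0.1269]
ee_rot: [2.314, 2.125, 0.002]
force: [1.3, 1.5, 1.8]
width: 0.005
gripper_force: 1.2
```

Emit:
move_arm([
  {"tx": -0.003, "ty": 0, "tz": 0.003, "twist": 0},
  {"tx": 0, "ty": 0, "tz": 0.002, "twist": 0},
  {"tx": 0, "ty": 0, "tz": 0.001, "twist": 0},
  {"tx": 0, "ty": 0, "tz": 0, "twist": 0},
])

```text
clock: 52.2
position: [0.5128, 0.2006, 0.1212]
ee_rot: [2.315, 2.123, -0.0]
force: [-2.6, -1.4, 11.7]
width: 0.009
gripper_force: 5.9
```

Emit:
move_arm([
  {"tx": 0, "ty": 0, "tz": 0.001, "twist": 0},
  {"tx": 0, "ty": 0, "tz": 0.001, "twist": 0},
  {"tx": 0, "ty": 0, "tz": 0, "twist": 0},
  {"tx": 0, "ty": 0, "tz": 0, "twist": 0},
])

```text
clock: 52.6
position: [0.5129, 0.2005, 0.1202]
ee_rot: [2.314, 2.122, 0.0]
force: [-5.1, -3.4, 22.1]
width: 0.006
gripper_force: 10.6
```

Emit:
move_arm([
  {"tx": 0, "ty": 0, "tz": -0.01, "twist": 0},
  {"tx": 0, "ty": 0, "tz": -0.03, "twist": 0},
  {"tx": 0, "ty": 0, "tz": -0.045, "twist": 0},
  {"tx": -0.02, "ty": 0, "tz": -0.045, "twist": 0},
  {"tx": -0.045, "ty": 0, "tz": -0.02, "twist": 0},
  {"tx": -0.045, "ty": 0, "tz": 0, "twist": 0},
  {"tx": -0.045, "ty": 0, "tz": 0, "twist": 0},
  {"tx": -0.045, "ty": 0, "tz": 0, "twist": 0},
  {"tx": -0.03, "ty": -0.03, "tz": 0, "twist": 0},
  {"tx": 0, "ty": -0.045, "tz": 0, "twist": 0},
  {"tx": 0, "ty": -0.045, "tz": 0, "twist": 0},
  {"tx": 0, "ty": 0, "tz": 0, "twist": 0},
])

```text
clock: 53.8
position: [0.3678, -0.0183, 0.268]
ee_rot: [-2.316, -2.123, 0.007]
force: [0.7, -1.0, 0.1]
width: 0.006
gripper_force: 0.0
```

```bash
python3 tb.py
python3 - <<'E'
from h import *
a=arm.get_image("top")[100:270,130:460,::-1];b=arm.get_image("side")[120:300,200:440,::-1]
a=cv2.resize(a,(580,299),interpolation=cv2.INTER_CUBIC);b=cv2.resize(b,(400,300),interpolation=cv2.INTER_CUBIC)
c=np.zeros((600,580,3),np.uint8);c[:299]=a;c[300:,:400]=b;cv2.imwrite("pics/x14.png",c)
for c in("side","top"):
  for q,z in(("lid_edge",.122),("rod",.005),("rod_tip",.017),("shuttle_a",0),("tube_mouth",.046)):
    print(c,q,[(round(d["conf"],2),np.round(np.array(d["point"])*[640,400],1).tolist(),np.round(atz(c,d["point"],z)[:2],3).tolist()) for d in arm.place_of(c,q)])
E
```

```text
53.8 [ 0.3678 -0.0183  0.268 ] [[0.087, 0.996, -0.004], [0.996, -0.087, -0.003], [-0.003, -0.003, -1.0]] w 0.006 gf 0.0 F [ 0.7 -1.   0.1]
pos [ 0.3678 -0.0183  0.268 ] yaw 85.03 SHIFT mm tool [-327.7  236.4  240.3] |d| 470 twist -1.094 joints [ 0.52  0.01 -0.61  2.03  0.01  1.11 -0.18]
side tube_mouth [(0.76, [365.7, 155.4])]
side tube [(0.61, [334.5, 161.2])]
side tube_rack [(0.53, [333.9, 164.4])]
top tube_mouth [(0.82, [417.7, 240.3])]
top tube [(0.81, [412.4, 206.6])]
top tube_rack [(0.44, [416.3, 199.3])]
tube_mouth (array([ 0.36775499, -0.36426516,  0.05977818]), np.float64(0.001455650926236727))
tube (array([ 0.47935561, -0.35723034,  0.02037028]), np.float64(0.0046280265311768485))
tube_rack (array([ 0.49582901, -0.37654414, -0.00934169]), np.float64(0.016860507649283315))
side lid_edge [(0.81, [290.0, 246.7], [0.501, 0.175])]
side rod [(0.85, [411.9, 351.1], [0.154, 0.34]), (0.77, [317.4, 226.6], [0.472, -0.024]), (0.54, [398.9, 169.2], [0.24, -0.38])]
side rod_tip [(0.88, [269.1, 210.8], [0.641, -0.049]), (0.8, [370.9, 369.6], [0.246, 0.412]), (0.64, [400.0, 184.4], [0.23, -0.276])]
side shuttle_a []
side tube_mouth [(0.91, [365.9, 158.2], [0.366, -0.366])]
top lid_edge [(0.72, [239.9, 194.7], [0.499, 0.173]), (0.59, [312.5, 190.4], [0.513, -0.043])]
top rod [(0.72, [428.8, 280.5], [0.246, -0.407]), (0.57, [193.6, 309.1], [0.156, 0.328])]
top rod_tip [(0.74, [339.9, 111.4], [0.789, -0.129]), (0.66, [311.8, 155.8], [0.641, -0.038]), (0.63, [169.0, 276.5], [0.256, 0.406]), (0.48, [392.2, 282.4], [0.24, -0.29])]
top shuttle_a []
top tube_mouth [(0.72, [418.9, 241.8], [0.365, -0.37]), (0.31, [312.6, 189.2], [0.528, -0.042])]
```

View pics/x14.png

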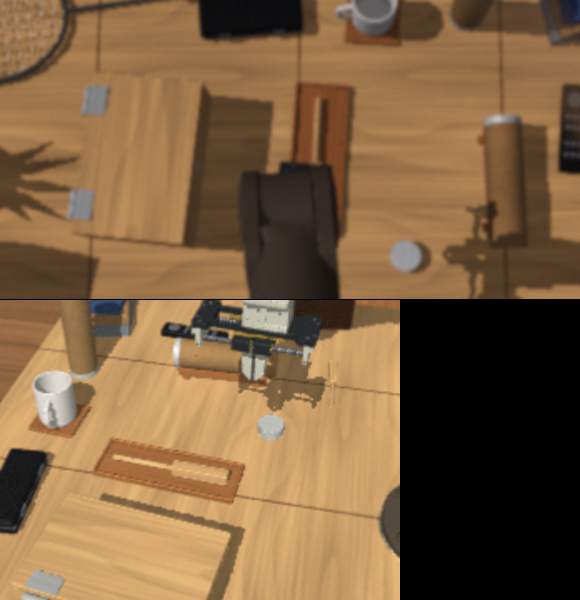

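The picture shows the lid shut, the rod lying in its tray and the tube on its rack. One numeric check of the tube against its starting outline, then hand in.

Run:
```python
from h import *
cur=cv2.cvtColor(arm.get_image("top")[:,:,::-1].copy(),cv2.COLOR_BGR2GRAY)
old=cv2.cvtColor(cv2.resize(cv2.imread("pics/top0.png"),(640,400),interpolation=cv2.INTER_AREA),cv2.COLOR_BGR2GRAY)
for n,(x0,y0,x1,y1) in {"cap end":(398,158,436,185),"mid":(398,180,436,212),"rod tip":(300,142,332,180)}.items():
    m=cv2.matchTemplate(cur[y0-6:y1+6,x0-6:x1+6],old[y0:y1,x0:x1],cv2.TM_CCOEFF_NORMED);_,v,_,l=cv2.minMaxLoc(m);print(n,v,np.array(l)-6)
r=arm.regions_of("top","tube")[0]["region"].astype(np.uint8);c=max(cv2.findContours(r,0,2)[0],key=cv2.contourArea);print(cv2.approxPolyDP(cv2.convexHull(c),6,True)[:,0].tolist(),cv2.minAreaRect(c))
```

```text
cap end 0.9877054691314697 [ 0 -1]
mid 0.9988036155700684 [0 0]
rod tip 0.9916663765907288 [0 0]
[[424, 165], [431, 236], [410, 240], [406, 168]] ((417.9183044433594, 202.692626953125), (75.60248565673828, 22.33142852783203), 86.42366790771484)
```

Tube and rod are within one pixel of their starting positions, and the lid is shut.

```bash
python3 -c "
from cell import arm
print(arm.sign_off())"
```

```text
the job is handed in; nothing more can be done
None
```

I handed the job in: both shuttlecocks I found are in the kit box with the lid pressed shut, the rod is back in its tray and the tube is on its rack; the hand-in returned no verdict.

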